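# Fetch the carved bear from behind the display, box it and restore the display

## Task

A customer wants the carved wooden bear that stands behind the tumbler, the pepper mill and the vase on the display board. First clear those three onto the dark wooden tray, then stand the bear on its feet in the middle of the open gift box, lengthwise, and only after that put the three back, each in the middle of the slate coaster it stood on at the start. Keep all four upright and set them down gently, without dropping them.

Things in the scene. Friction and masses are not known exactly. Their poses are not given: they have to be found in the camera images.
- bear: Small carved dark-wood bear on four legs, 95 mm long, 36 mm wide, 62 mm tall, 0.12 kg. Origin at ground level under the middle of its length; +x to the nose, z up. Grip the straight trunk across y: x -44 to +16 mm, z 20 to 48 mm (best at x = -10 mm). It starts on the board on the far side of the three tall things, its yaw within 0.4 rad of the board's.
- tumbler: Steel travel tumbler with black lid: plain upright cylinder, 56 mm diameter (lid 57), 125 mm tall, 0.3 kg. Origin at the centre of its underside, z up; grip the side. Starts in the middle of one of the three coasters.
- mill: Turned wooden pepper mill, 140 mm tall, 0.25 kg: foot 54 mm diameter up to z = 30 mm, slim straight waist 36 mm diameter from z = 50 to 91 mm, ball head 44 mm diameter centred at z = 112 mm, brass knob. Origin at the centre of its underside, z up; grip the waist. Starts in the middle of one of the three coasters.
- vase: White ceramic bottle vase, 120 mm tall, 0.28 kg: belly 60 mm diameter up to z = 40 mm, narrowing to a straight neck 28 mm diameter from z = 68 to 114 mm, lip 32 mm. Origin at the centre of its underside, z up; grip the neck. Starts in the middle of one of the three coasters.
- board: Light-wood display board, fixed, 220 mm (x) by 250 mm (y), top 18 mm above the counter. Origin at the centre of its underside, +x away from the robot. Flat dark slate coasters, 80 mm diameter, at (x, y) = (-30, 0), (30, 80), (30, -80) mm hold the tumbler, mill and vase in any order; the bear starts near (55, 0). At its near corners stand a fir tree and a card holder, each 58 mm tall.
- tray: Low dark wooden tray, fixed, the side area: outside 260 mm (x, long side) by 140 mm (y), rim 14 mm high and 5 mm thick, inner floor 5 mm above the counter. Origin at the centre of its underside. It lies left or right of the board, with room for three things in a row along its x axis, 75 mm apart.
- giftbox: Open cardboard gift box, fixed, outside 150 mm (x, long side) by 106 mm (y), walls 5 mm thick, rim 40 mm high, inner floor 5 mm above the counter. Origin at the centre of its underside. Lies on the other side of the board from the tray.
Not all that is in view belongs to the job. Leave any purple or red look-alike of the vase alone. Leave any orange or red look-alike of the bear alone.

How it is judged:
By the outcome, as a careful person would: the job done as asked, in the order asked, and still so for the second after the job is handed in, with the robot touching nothing.
It also fails if it takes over 144 s, if anything falls off the work surface, if the arm or the gripper's body presses on something with over 40 N, if the wrist force passes 120 N, or if a joint passes its speed limit or range.

## Robot

A 6-joint arm with a two-finger parallel gripper is mounted at the origin on the work surface. World frame = base frame: x ahead of the robot, y to its left, z up, the work surface at z = 0. Lengths are in m, angles in rad, forces in N, time in s.
With the tool pointing down it reaches from about 0.35 to 0.975 m from the base axis. Payload 4.9 kg.
Tool frame: the origin (TCP) lies between the finger pads; the fingertips stand 25 mm ahead of it and the grasp point (between the pads) lies 6 mm ahead of it (manip.tcp_to_tips is the z of the fingertips in the tool frame, in m); z points along the fingers, y is the line along which they close (so a half turn about z gives the same grasp; the last joint's range is limited). The gripper opens to 85 mm and grips with 20 to 120 N. Pads are 22 mm wide; open, the fingers measure 114 mm over their backs; the gripper's body (76 mm by 85 mm) begins 54 mm behind the grasp point. The pads swing forward as they close: fully open they stand 13 mm farther back than shut.
Start: joints at [-1.302, 0.053, 1.613, -0, 1.476, -0.119], TCP at [0.236, -0.579, 0.256] pointing down, gripper open.
Joint ranges: [-3.01, 3.01], [-1.01, 2.22], [0.06, 2.58], [-1.02, 4.17], [0.09, 2.62], [-3.14, 3.14]. Speed limits (rad/s): [2.57, 2.57, 3.14, 3.14, 3.14, 3.14].

## Interface

Orientations are given as a unit quaternion [w, x, y, z].
In Python, from plant import manip gives the robot as it stands. The module is installed in compiled form; this text tells all that it offers.
- The arm moves only by the tool arm_command, never from a script. Its argument "moves" is a list of rows, each a list of 3 entries, a list of its own where there are three numbers: the opening, from -1 (shut) to 1 (fully open), then the shift along the tool's x, y, z in units of 0.15 m (1.0 is 0.15 m), then the turn about the tool's z in units of 2 pi rad (1.0 is 2 pi rad). A call has 1 to 20 rows; each row is the pose to reach, as a shift and turn from the pose commanded when the call began, along the tool's axes at that moment, turning the shorter way round; what a row does not reach only later rows make up. A row lasts 1/12 s, in which the tool goes at most 41.7 mm and 7.16 degrees, less where a joint would pass 70% of its speed; a pose out of reach is approached as far as the arm can. A call with a number of a shift or a turn outside -1 to 1 is refused whole. A call with a gripper value outside its range is refused whole. The fingers move at their own pace and stop on an object; the grip force is fixed at half the most. Time passes only in rows, so rows that repeat a pose let the fingers close. It gives the time, the measured TCP pose, the force, the opening and the grip force at its end, in the units of the state.
- manip.state(): the state, without advancing time (a new reading comes with each control period).
- manip.grab_frame(name): name is "scene" or "top" or "wrist"; returns a dict with "frame" (480x640x3 uint8, red, green, blue), "fx", "fy", "cx", "cy" (pixels), "k1" (the pictures are not rectified: a ray, as slopes to the right and down, at radius r is drawn at 1 + k1 r^2 times it, then the intrinsics apply), "R" (3x3) and "t" (3): a world point X has camera coordinates R X + t. Camera axes: x right, y down, z forward; pixel columns grow to the right and rows downward; lengths in m; the calibration is good to about 2 mm. A picture is of the moment at which its call begins. There is no depth.
- manip.job_done(): hands the job in; it is judged then, once.
Trained networks look in a picture, given as the dict that the camera call returned (one of the last four; its "shot" number tells which), for a name from the list of things; names that differ only in an ending like _2 or _b are one class to them, and where a whole thing is asked for, a point or a joint stands for the part that bears it (a point fixed in the world has none). Each returns a list of dicts, best first, with "confidence" (0 to 1); they miss things now and then, are a little off and sometimes report something else, mostly with a low value. They report only what shows in the picture. A call takes as long as a camera call. They do not tell look-alikes from the thing itself.
- manip.search_frame(picture, target): "extent" ([left, top, right, bottom] in pixels, round what is visible of it).
The state is a dict: "time": time; "joint_pos": joint angles; "joint_vel": joint speeds; "joint_efforts": joint torques, N m; "tool_pos": TCP position; "tool_rot": TCP orientation; "contact_force": force on the tool from outside, world axes, zero at the start; "ft_torque": the same for the moment, N m; "gripper_width": opening from 0.0 (shut) to 1.0 (fully open); "grasp_force": force on a finger pad.
Only numpy, scipy, OpenCV 4.12 (cv2) and the standard library are available. Lean on these libraries where they do the work, as an engineer would, in place of code of your own. Each camera call takes 0.05 s, during which the arm holds its last target. There are 200 camera calls.

## Working session

There is one attempt and no reset: what is moved stays moved. The work goes in short steps, Python scripts to look and compute and a tool call to move; the robot and the scene stay as the last step left them, time stands still between calls to the robot, and variables do not carry over. Pictures are saved under pics/ and viewed, at most 14 in all, crops included, and the job is handed in when it is done.

Besides the shell and the picture viewer there is one more tool, called after "Call:" as name(argument=value, ...) on one line, values as JSON. arm_command: Moves the arm, as the interface text tells. Shifts and turns lie within -1 to 1; 1 stands for 0.15 m of shift or 2 pi rad of turn. Its arguments: {"type":"object","properties":{"moves":{"type":"array"}},"required":["moves"]}

```bash
mkdir -p pics; ls; cat > h.py <<'E'
import numpy as np, cv2, json
from plant import manip
def grab(n):
    return manip.grab_frame(n)
def save(p,name): cv2.imwrite('pics/'+name, cv2.cvtColor(p['frame'],cv2.COLOR_RGB2BGR))
def proj(p,X):
    X=np.atleast_2d(X); c=X@np.array(p['R']).T+np.array(p['t']); s=c[:,:2]/c[:,2:]
    s=s*(1+p['k1']*(s**2).sum(1,keepdims=True))
    return s*[p['fx'],p['fy']]+[p['cx'],p['cy']]
def ray(p,uv):
    d=(np.array(uv,float)-[p['cx'],p['cy']])/[p['fx'],p['fy']]; s=d.copy()
    for _ in range(20): s=d/(1+p['k1']*(s@s))
    R=np.array(p['R']); o=-R.T@np.array(p['t']); v=R.T@np.array([*s,1]); return o,v
def onz(p,uv,z):
    o,v=ray(p,uv); return o+v*(z-o[2])/v[2]
def tri(*obs):
    A=np.zeros((3,3));b=np.zeros(3);L=[]
    for p,uv in obs:
        o,v=ray(p,uv); v=v/np.linalg.norm(v); M=np.eye(3)-np.outer(v,v);A+=M;b+=M@o;L.append((o,v,M))
    X=np.linalg.solve(A,b); return X,[float(np.linalg.norm(M@(X-o))) for o,v,M in L]
E
python3 - <<'E'
from h import *
for n in ('scene','top'):
    p=grab(n); save(p,n+'0.png'); print(n,p['fx'],p['cx'],p['cy'],p['k1'],(-np.array(p['R']).T@p['t']).round(3),np.array(p['R']).round(2).tolist())
    for t in ['bear','tumbler','mill','vase','board','tray','giftbox']:
        print(t,[(np.round(d['extent']).astype(int).tolist(),round(d['confidence'],2)) for d in manip.search_frame(p,t)])
print(manip.state())
E
```

```text
pics
scene 463.12978359673684 323.57868845854796 242.92007708140616 -0.043527290605179805 [ 0.906 -0.574  0.733] [[0.85, 0.53, -0.01], [0.37, -0.6, -0.71], [-0.38, 0.6, -0.7]]
bear [([289, 180, 306, 218], 0.96), ([334, 264, 380, 296], 0.72), ([202, 250, 250, 281], 0.6)]
tumbler [([307, 220, 340, 274], 0.6)]
mill [([309, 257, 337, 323], 0.71)]
vase [([354, 180, 384, 228], 0.96), ([354, 216, 384, 268], 0.58)]
board [([254, 230, 413, 354], 0.67)]
tray [([331, 151, 444, 210], 0.72)]
giftbox [([145, 332, 256, 430], 0.64)]
top 536.8394157489845 314.2668864917876 231.19741623943213 -0.1509855142878594 [0.486 0.015 1.196] [[-0.02, -1.0, 0.01], [-1.0, 0.02, -0.05], [0.05, -0.01, -1.0]]
bear [([241, 286, 282, 321], 0.9), ([332, 159, 345, 203], 0.81), ([369, 282, 389, 324], 0.7)]
tumbler [([323, 206, 347, 235], 0.66)]
mill [([362, 178, 387, 207], 0.82), ([322, 204, 349, 236], 0.21)]
vase [([222, 158, 253, 188], 0.96), ([231, 207, 256, 233], 0.86), ([284, 176, 310, 206], 0.75)]
board [([275, 158, 391, 259], 0.64)]
tray [([131, 176, 207, 301], 0.73)]
giftbox [([449, 202, 501, 273], 0.68)]
{'time': 0.8, 'joint_pos': array([-1.30202921e+00,  5.26950411e-02,  1.61289022e+00, -9.69572540e-07,
        1.47601639e+00, -1.18993470e-01]), 'joint_vel': array([-0.00061931, -0.00034392, -0.00044441,  0.00063194, -0.00061199,
       -0.00151605]), 'joint_efforts': array([ 7.64241099e-05, -3.93646038e+01, -3.70440888e+01, -1.33866006e-04,
        3.20954641e-04,  3.17517959e-06]), 'tool_pos': array([ 0.23632151, -0.57857887,  0.2563125 ]), 'tool_rot': array([-4.44881635e-06,  9.81264007e-01,  1.92667974e-01, -8.17748552e-07]), 'contact_force': array([ 0.16280542,  0.56456949, -0.41124109]), 'ft_torque': array([-0.0173801 ,  0.02706193, -0.00230871]), 'grasp_force': 0.0, 'gripper_width': 0.999272112634901}
```

View pics/scene0.png

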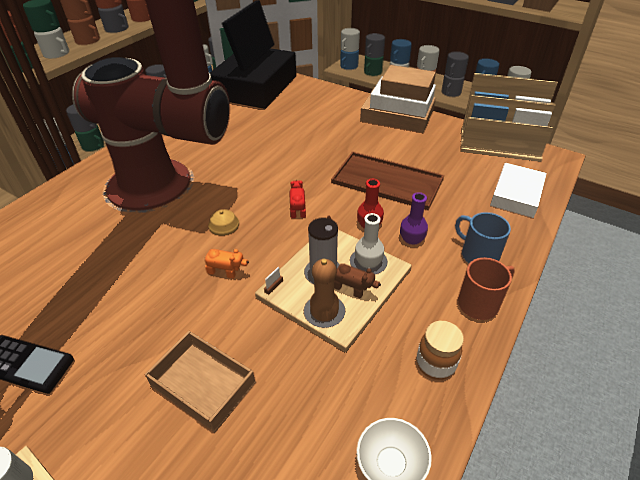

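View pics/top0.png

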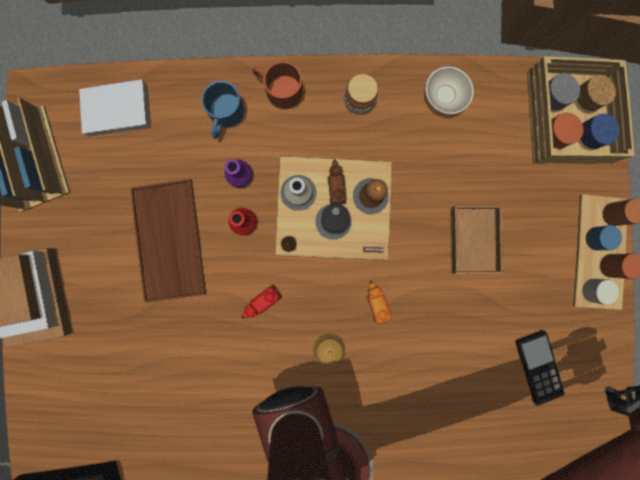

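The white vase stands at top (297,190); the red one at (242,221) and the purple one at (238,173) are look-alikes. The dark-wood bear on the board is at (337,183), while the orange bear at (378,303) and the red bear at (262,302) are look-alikes. The tumbler is at (335,218), the mill at (372,192), the tray at (170,240) and the gift box at (476,240).

```bash
python3 - <<'E'
from h import *
p=grab('top'); q=grab('scene')
hsv=cv2.cvtColor(p['frame'],cv2.COLOR_RGB2HSV)
for n,uv in dict(board=(320,170),board2=(360,235),table=(420,220),tray=(170,240),trayrim=(134,220),box=(476,240),wall=(454,240)).items(): print(n,hsv[uv[1],uv[0]])
for n,uv,z in [('board',(333,208),.018),('tray',(170,240),.014),('box',(476,240),.04),('tumbler',(335,217),.125+.018),('vase',(297,186),.138),('mill',(376,190),.158),('bear',(337,183),.07)]: print(n,onz(p,uv,z).round(3))
w=grab('wrist'); R=np.array(w['R']);o=-R.T@w['t']; print('wrist',w['fx'],w['k1'],o,R.round(3).tolist())
im=cv2.resize(p['frame'][140:275,120:520],None,fx=2,fy=2,interpolation=cv2.INTER_CUBIC); save({'frame':im},'topc.png')
im=cv2.resize(q['frame'][200:360,240:420],None,fx=4,fy=3.7,interpolation=cv2.INTER_CUBIC); save({'frame':im},'scc.png')
E
```

```text
board [ 18 109 187]
board2 [ 20 104 197]
table [ 14 153 138]
tray [ 12 150  92]
trayrim [ 13 145 107]
box [ 14 122 153]
wall [ 12 120  64]
board [ 0.591 -0.034  0.018]
tray [0.526 0.329 0.014]
box [ 0.514 -0.346  0.04 ]
tumbler [ 0.562 -0.033  0.143]
vase [0.625 0.041 0.138]
mill [ 0.612 -0.113  0.158]
bear [ 0.639 -0.042  0.07 ]
wrist 398.52699656070587 -0.06329548592200825 [ 0.30406863 -0.55203782  0.37296168] [[0.377, -0.926, 0.0], [-0.888, -0.362, 0.284], [-0.263, -0.107, -0.959]]
```

View pics/scc.png

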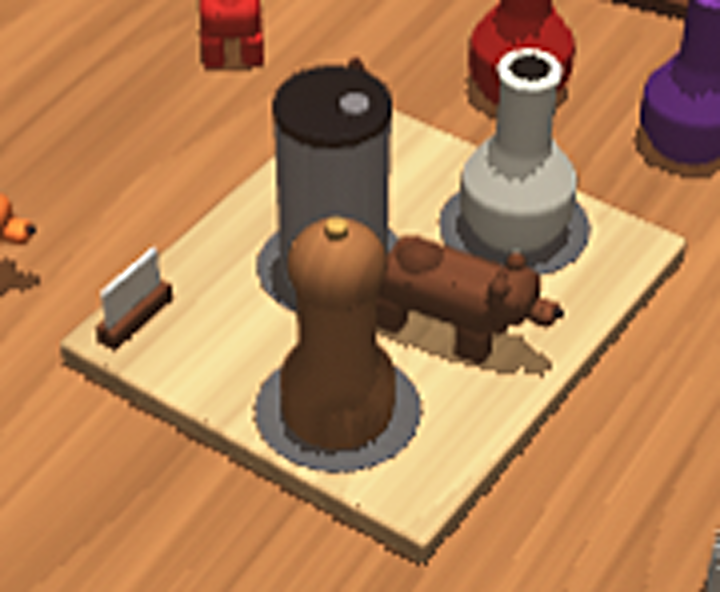

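Enlarged scene crop: the dark-brown carved bear is on the board behind the tumbler, mill and white vase, with its nose pointing away from the robot. The tumbler is on the near coaster, the vase on the left one and the mill on the right one. The red and purple vases and the red and orange bears are off the board, so I'll leave them alone. Next I'll move over the box and the board to measure with the wrist camera.

Call:
arm_command(moves=[[1,[0.3,-0.3,-0.3],0.02],[1,[0.6,-0.6,-0.5],0.04],[1,[0.9,-0.9,-0.6],0.062],[1,[1,-1,-0.6],0.062],[1,[1,-1,-0.6],0.062],[1,[1,-1,-0.6],0.062],[1,[1,-1,-0.6],0.062]])

```text
time: 1.53
tool_pos: [0.3203, -0.3803, 0.3495]
tool_rot: [0.002, 1.0, 0.001, 0.002]
contact_force: [-0.4, -0.3, 0.2]
gripper_width: 0.998
grasp_force: 0.0
```

Call:
arm_command(moves=[[1,[0.3,-0.1,0],0],[1,[0.6,-0.2,0],0],[1,[0.9,-0.27,0],0],[1,[1,-0.27,0],0],[1,[1,-0.27,0],0],[1,[1,-0.27,0],0]])

```text
time: 2.03
tool_pos: [0.4693, -0.3428, 0.3451]
tool_rot: [-0.0, 1.0, -0.0, -0.001]
contact_force: [-0.4, -0.3, 0.5]
gripper_width: 1.002
grasp_force: 0.0
```

```bash
cat > shot.py <<'E'
from h import *; import pickle,sys
p=grab('wrist'); pickle.dump({k:p[k] for k in p},open(sys.argv[1]+'.pkl','wb')); save(p,sys.argv[1]+'.png')
for t in sys.argv[2:]: print(t,[(np.round(d['extent']).astype(int).tolist(),round(d['confidence'],2)) for d in manip.search_frame(p,t)])
s=manip.state(); print(s['time'],s['tool_pos'].round(4),s['tool_rot'].round(4),s['joint_pos'].round(2))
E
python3 shot.py wbox giftbox
```

```text
giftbox [([281, 73, 384, 217], 0.67)]
2.1333 [ 0.4679 -0.3434  0.3458] [-1.0e-04  1.0e+00 -1.3e-03 -6.0e-04] [-0.76 -0.09  1.61 -0.    1.63  0.81]
```

Now to the board, taking two pictures from different places.

Call:
arm_command(moves=[[1,[0.15,-0.3,0],0],[1,[0.3,-0.6,0],0],[1,[0.4,-0.85,0],0],[1,[0.4,-1,0],0],[1,[0.4,-1,0],0]])

```text
time: 2.55
tool_pos: [0.5289, -0.1888, 0.3469]
tool_rot: [-0.001, 1.0, 0.001, 0.001]
contact_force: [-0.6, -1.3, 0.7]
gripper_width: 0.997
grasp_force: 0.0
```

Call:
arm_command(moves=[[1,[0,-0.25,0],0],[1,[0,-0.5,0],0],[1,[0,-0.75,0],0],[1,[0,-0.8,0],0],[1,[0,-0.8,0],0],[1,[0,-0.8,0],0]])

```text
time: 3.05
tool_pos: [0.5286, -0.074, 0.3466]
tool_rot: [0.001, 1.0, -0.001, 0.0]
contact_force: [0.0, 0.2, 0.0]
gripper_width: 0.996
grasp_force: 0.0
```

```bash
python3 shot.py wb1 bear tumbler mill vase board
```

```text
bear [([121, 273, 198, 341], 0.87), ([263, 22, 313, 127], 0.77), ([341, 279, 387, 349], 0.7)]
tumbler [([239, 135, 306, 208], 0.8)]
mill [([338, 74, 403, 135], 0.85)]
vase [([154, 61, 234, 128], 0.91), ([35, 132, 135, 189], 0.56)]
board [([169, 16, 409, 236], 0.82)]
3.35 [ 0.529  -0.0741  0.3462] [ 1.0e-04  1.0e+00 -1.8e-03 -2.0e-04] [-0.28 -0.2   1.71 -0.    1.64  1.3 ]
```

Call:
arm_command(moves=[[1,[0.1,-0.25,0],0],[1,[0.2,-0.5,0],0],[1,[0.3,-0.75,0],0],[1,[0.3,-0.8,0],0],[1,[0.3,-0.8,0],0],[1,[0.3,-0.8,0],0]])

```text
time: 3.85
tool_pos: [0.5742, 0.0467, 0.346]
tool_rot: [0.0, 1.0, -0.001, -0.0]
contact_force: [-0.3, -0.7, 1.0]
gripper_width: 0.998
grasp_force: 0.0
```

```bash
python3 shot.py wb2 bear tumbler mill vase board tray; python3 -c "
import cv2,numpy as np
a=[cv2.imread('pics/%s.png'%n) for n in ('wb1','wb2')]
cv2.imwrite('pics/wcat.png',cv2.resize(np.vstack([np.hstack(a)]),(800,300),interpolation=cv2.INTER_AREA))"
```

```text
bear [([222, 304, 292, 373], 0.86), ([384, 74, 426, 172], 0.57), ([280, 62, 519, 272], 0.28)]
tumbler [([369, 178, 448, 260], 0.8)]
mill [([445, 128, 541, 188], 0.98), ([385, 73, 431, 170], 0.43)]
vase [([176, 171, 243, 236], 0.69), ([294, 111, 356, 173], 0.65), ([148, 68, 230, 128], 0.58)]
board [([280, 64, 516, 272], 0.93)]
tray [([0, 109, 165, 331], 0.85)]
4.2 [0.5741 0.0461 0.3465] [ 1.0e-04  1.0e+00 -1.6e-03  1.0e-04] [-0.05 -0.1   1.62 -0.    1.63  1.53]
```

View pics/wb1.png

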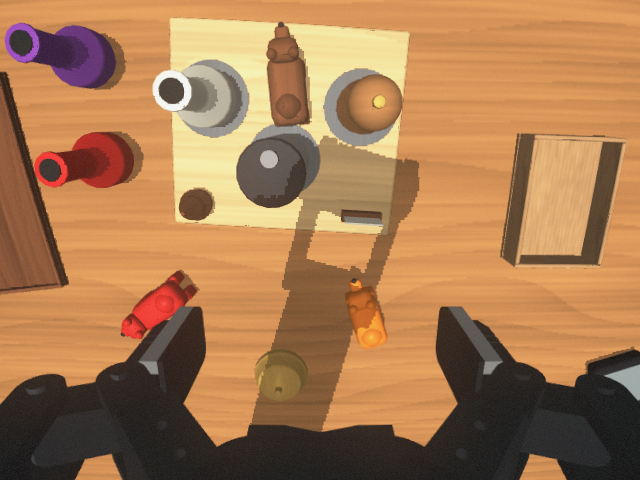

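View pics/wb2.png

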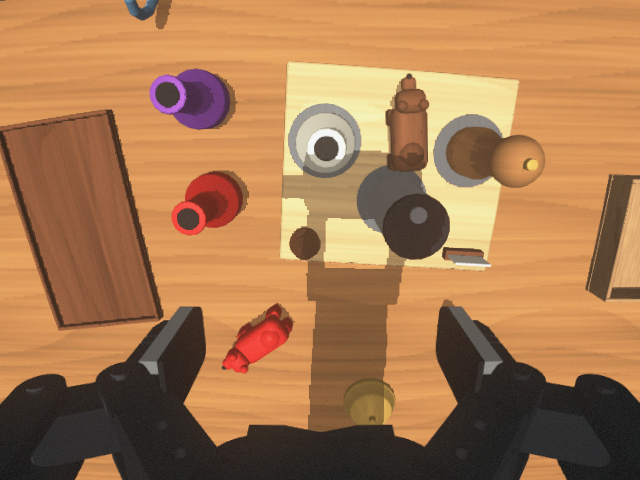

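The wrist views show the board with its corners and coasters, the vase lip (172,90)/(326,148), the mill knob (379,101)/(531,165) and the tumbler lid (271,172)/(416,226). The tray and box rims and the bear, nose up, are also visible. I'll triangulate these.

```bash
cat > meas.py <<'E'
from h import *; import pickle
from scipy.optimize import least_squares
L=lambda n: pickle.load(open(n+'.pkl','rb'))
a,b,c=L('wb1'),L('wb2'),L('wbox')
ba=[(170,18),(409,32),(386,234),(177,221)]; bb=[(287,62),(518,80),(488,270),(281,258)]
print('corners');[print(tri((a,u),(b,v))[0].round(4)) for u,v in zip(ba,bb)]
def fit(obs,half,z,x0):
    C=np.array([[half[0],half[1]],[half[0],-half[1]],[-half[0],-half[1]],[-half[0],half[1]]])
    def f(s):
        r=np.array([[np.cos(s[2]),-np.sin(s[2])],[np.sin(s[2]),np.cos(s[2])]]); P=np.c_[C@r.T+s[:2],[z]*4]
        return np.concatenate([(proj(p,P[i])[0]-uv) for p,i,uv in obs])
    s=least_squares(f,x0,loss='soft_l1'); return s.x.round(4),np.abs(f(s.x)).round(1)
B=fit([(a,i,u) for i,u in enumerate(ba)]+[(b,i,u) for i,u in enumerate(bb)],(.11,.125),.018,[.6,-.03,0]); print('board',B)
print('vase',tri((a,(172,90)),(b,(326,148)))); print('mill',tri((a,(379,101)),(b,(531,165)))); print('tumbler',tri((a,(271,172)),(b,(416,226))))
print('tray',fit([(b,1,(110,110)),(b,2,(161,318)),(b,3,(59,329))],(.13,.07),.014,[.53,.33,0]))
s=B[0]; r=np.array([[np.cos(s[2]),-np.sin(s[2])],[np.sin(s[2]),np.cos(s[2])]])
for n,q in dict(near=(-.03,0),left=(.03,.08),right=(.03,-.08),bear=(.055,0)).items(): print(n,(r@q+s[:2]).round(4))
print('bear nose',tri((a,(281,25)),(b,(408,77))),'rump',tri((a,(288,107)),(b,(411,154))))
cb=np.array(c['frame']); save({'frame':cv2.resize(cb[50:240,250:410],None,fx=3.5,fy=3.1,interpolation=cv2.INTER_CUBIC)},'wboxc.png')
E
python3 meas.py
```

```text
corners
[0.709  0.0804 0.0132]
[ 0.6931 -0.1678  0.013 ]
[ 0.4818 -0.1488  0.0337]
[0.4919 0.0927 0.0143]
board (array([ 0.5914, -0.0378, -0.0598]), array([1.6, 0.7, 2.3, 1.4, 4. , 1.9, 1.7, 3.4, 0.3, 0.5, 3.7, 1.2, 0.3,
       2. , 0.8, 3. ]))
vase (array([0.62735909, 0.04103789, 0.13587711]), [0.0002345654066397955, 0.0002345654066396664])
mill (array([ 0.61658942, -0.11840226,  0.15502348]), [0.00038814671484879785, 0.00038814671484866894])
tumbler (array([ 0.56285178, -0.03498132,  0.13796468]), [5.7413987497370165e-05, 5.741398749734835e-05])
tray (array([0.5296, 0.3314, 0.1072]), array([0. , 3.2, 0.1, 2.4, 0.2, 0.4]))
near [ 0.5615 -0.036 ]
left [0.6261 0.0403]
right [ 0.6166 -0.1194]
bear [ 0.6463 -0.0411]
bear nose (array([ 0.6899135 , -0.03875338,  0.05718006]), [0.0005153846667101521, 0.0005153846667102179]) rump (array([ 0.61649418, -0.04427302,  0.06145711]), [0.0002750374644373753, 0.0002750374644372409])
```

View pics/wboxc.png

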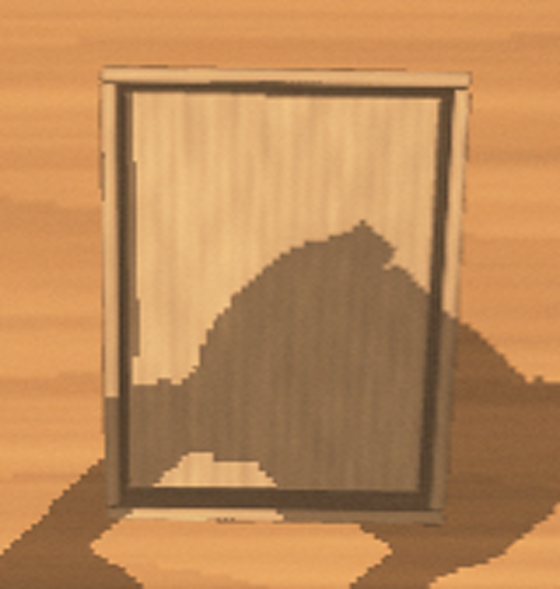

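```bash
cat >> meas.py <<'E'
print('box',fit([(c,0,(279.4,72.6)),(c,1,(384.3,73.5)),(c,2,(376.3,218.4)),(c,3,(280.6,217.1)),(a,0,(516,134)),(a,1,(625,138)),(a,2,(602,267)),],(.075,.053),.04,[.51,-.346,0]))
for i,(u,v) in enumerate([((279.4,72.6),(516,134)),((384.3,73.5),(625,138)),((376.3,218.4),(602,267))]): print(tri((c,u),(a,v))[0].round(4))
E
python3 meas.py|tail -5
```

```text
box (array([ 0.5154, -0.3526, -0.0076]), array([ 2.6,  1.1,  0.7,  1.1,  0.8,  0.8,  0.9,  1.4, 18.3,  0.5,  2.8,
        0.7,  0.2,  1.4]))
[ 0.592  -0.2987  0.003 ]
[ 0.5893 -0.4077  0.034 ]
[ 0.4416 -0.404   0.041 ]
```

Call:
arm_command(moves=[[1,[-0.03,0.18,0],0],[1,[-0.06,0.36,0],0],[1,[-0.08,0.5,0],0],[1,[-0.08,0.544,0.1],0],[1,[-0.08,0.544,0.25],0],[1,[-0.08,0.544,0.45],0],[1,[-0.08,0.544,0.65],0],[1,[-0.08,0.544,0.777],0],[1,[-0.08,0.544,0.777],0],[1,[-0.08,0.544,0.777],0]])

```text
time: 5.03
tool_pos: [0.5612, -0.0342, 0.228]
tool_rot: [-0.0, 1.0, -0.001, -0.002]
contact_force: [-0.5, -0.4, 0.3]
gripper_width: 1.001
grasp_force: 0.0
```

Call:
arm_command(moves=[[1,[0,0.01,0.2],0],[1,[0,0.01,0.4],0],[1,[0,0.01,0.6],0],[1,[0,0.01,0.77],0],[1,[0,0.01,0.77],0],[1,[0,0.01,0.77],0],[-1,[0,0.01,0.77],0],[-1,[0,0.01,0.77],0],[-1,[0,0.01,0.77],0],[-1,[0,0.01,0.77],0],[-1,[0,0.01,0.77],0],[-1,[0,0.01,0.77],0],[-1,[0,0.01,0.77],0],[-1,[0,0.01,0.77],0]])

```text
time: 6.2
tool_pos: [0.5643, -0.036, 0.1179]
tool_rot: [0.0, 1.0, -0.001, 0.003]
contact_force: [-0.6, 2.2, 5.8]
gripper_width: 0.642
grasp_force: 62.8
```

Call:
arm_command(moves=[[-1,[0,0,-0.1],0],[-1,[0,0,-0.25],0],[-1,[0,0,-0.45],0],[-1,[0,0,-0.65],0],[-1,[0,0,-0.85],0],[-1,[0,0,-1],0],[-1,[0,0,-1],0],[-1,[0,0,-1],0]])

```text
time: 6.87
tool_pos: [0.5627, -0.0361, 0.2659]
tool_rot: [0.0, 1.0, -0.001, 0.002]
contact_force: [-0.8, 0.1, -4.2]
gripper_width: 0.645
grasp_force: 64.2
```

Call:
arm_command(moves=[[-1,[0,-0.1,0],0],[-1,[-0.1,-0.3,0],0],[-1,[-0.2,-0.5,0],0],[-1,[-0.3,-0.75,0],0],[-1,[-0.36,-1,0],0]])

```text
time: 7.28
tool_pos: [0.5057, 0.1149, 0.2606]
tool_rot: [0.0, 1.0, -0.002, -0.003]
contact_force: [1.1, 0.0, -3.4]
gripper_width: 0.645
grasp_force: 64.3
```

Call:
arm_command(moves=[[-1,[-0.1,-0.2,0],0],[-1,[-0.2,-0.45,0],0],[-1,[-0.3,-0.7,0],0],[-1,[-0.36,-0.9,0],0],[-1,[-0.36,-1,0],0]])

```text
time: 7.7
tool_pos: [0.4512, 0.2668, 0.2607]
tool_rot: [0.0, 1.0, 0.001, -0.003]
contact_force: [-0.1, 0.1, -1.9]
gripper_width: 0.638
grasp_force: 64.6
```

Call:
arm_command(moves=[[-1,[0,-0.2,0],0],[-1,[0,-0.35,0],0],[-1,[0,-0.4,0],0],[-1,[0,-0.4,0.1],0],[-1,[0,-0.4,0.3],0],[-1,[0,-0.4,0.5],0],[-1,[0,-0.4,0.7],0],[-1,[0,-0.4,0.85],0],[-1,[0,-0.4,0.9],0],[-1,[0,-0.4,0.9],0],[-1,[0,-0.4,0.9],0]])

```text
time: 8.62
tool_pos: [0.4545, 0.3237, 0.1288]
tool_rot: [0.0, 1.0, -0.001, -0.001]
contact_force: [1.2, -0.4, -2.9]
gripper_width: 0.636
grasp_force: 64.9
```

```bash
python3 shot.py wt1 tumbler
```

```text
tumbler [([226, 212, 418, 436], 0.74)]
8.7167 [0.4559 0.3246 0.1313] [-7.0e-04  1.0e+00 -9.0e-04  1.5e-03] [ 0.49  0.01  1.88 -0.    1.25  2.06]
```

View pics/wt1.png

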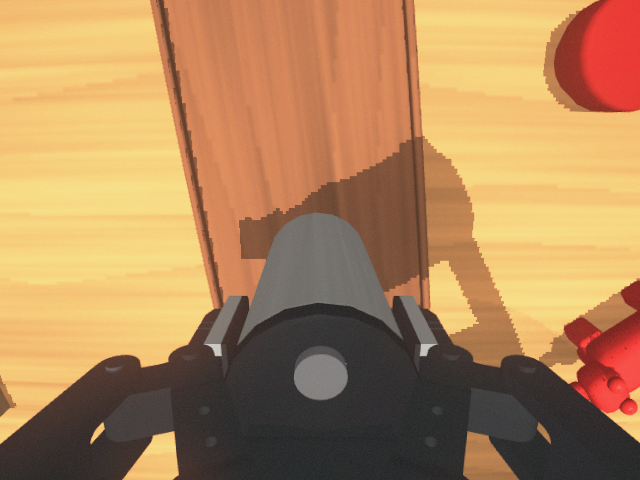

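The tumbler is held upright at (320,375) over the tray's near end, centred between the rims. I'll lower it gently.

Call:
arm_command(moves=[[-1,[0,0,0.06],0],[-1,[0,0,0.12],0],[-1,[0,0,0.15],0],[-1,[0,0,0.165],0],[-1,[0,0,0.175],0],[-1,[0,0,0.175],0],[-1,[0,0,0.175],0]])

```text
time: 9.3
tool_pos: [0.455, 0.3242, 0.1049]
tool_rot: [0.0, 1.0, -0.001, -0.0]
contact_force: [-4.6, -2.5, 8.0]
gripper_width: 0.642
grasp_force: 65.4
```

Call:
arm_command(moves=[[-1,[0,0,0.005],0],[-1,[0,0,0.01],0],[-1,[0,0,0.01],0],[-1,[0,0,0.01],0]])

```text
time: 9.63
tool_pos: [0.4554, 0.3243, 0.1049]
tool_rot: [0.001, 1.0, -0.001, 0.0]
contact_force: [-6.8, -3.9, 13.9]
gripper_width: 0.64
grasp_force: 65.8
```

Call:
arm_command(moves=[[0.3,[0,0,0],0],[1,[0,0,0],0],[1,[0,0,0],0],[1,[0,0,0],0],[1,[0,0,0],0],[1,[0,0,-0.1],0],[1,[0,0,-0.3],0],[1,[0,0,-0.55],0],[1,[0,0,-0.8],0],[1,[0,0,-1],0],[1,[0,0,-1],0]])

```text
time: 10.55
tool_pos: [0.4578, 0.3259, 0.2602]
tool_rot: [-0.003, 1.0, -0.001, 0.006]
contact_force: [0.9, 0.4, 1.3]
gripper_width: 0.999
grasp_force: 0.0
```

Call:
arm_command(moves=[[1,[0.07,0.2,-0.05],0],[1,[0.16,0.45,-0.1],0],[1,[0.26,0.7,-0.1],0],[1,[0.36,0.985,-0.1],0]])

```text
time: 10.88
tool_pos: [0.5076, 0.1786, 0.2666]
tool_rot: [-0.0, 1.0, -0.0, 0.0]
contact_force: [0.6, -0.1, 0.0]
gripper_width: 1.002
grasp_force: 0.0
```

Call:
arm_command(moves=[[1,[0.08,0.25,0],0],[1,[0.17,0.5,0],0],[1,[0.26,0.75,0],0],[1,[0.36,0.985,0],0]])

```text
time: 11.22
tool_pos: [0.561, 0.0298, 0.2657]
tool_rot: [-0.0, 1.0, -0.001, -0.0]
contact_force: [1.8, -0.7, 0.1]
gripper_width: 1.002
grasp_force: 0.0
```

Call:
arm_command(moves=[[1,[0.08,0.25,0],0],[1,[0.17,0.5,0],0],[1,[0.26,0.75,0],0],[1,[0.35,0.95,0],0],[1,[0.36,0.985,0],0],[1,[0.36,0.985,0],0],[1,[0.36,0.985,0],0]])

```text
time: 11.8
tool_pos: [0.6144, -0.1155, 0.2656]
tool_rot: [-0.001, 1.0, -0.001, -0.001]
contact_force: [1.3, -0.1, 0.1]
gripper_width: 1.003
grasp_force: 0.0
```

```bash
python3 shot.py wm1 mill
```

```text
mill [([290, 172, 358, 266], 0.76)]
11.9 [ 0.6143 -0.1145  0.2661] [-3.e-04  1.e+00 -2.e-04 -3.e-04] [-0.3   0.05  1.6   0.    1.49  1.27]
```

View pics/wm1.png

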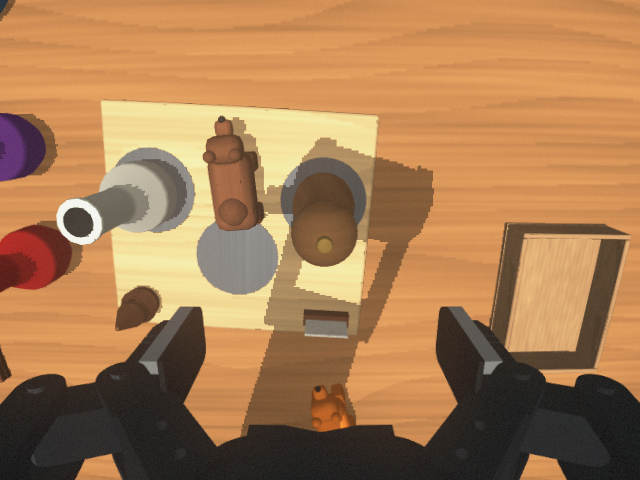

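The mill knob is at (324,245), the empty near coaster is centred at about (237,252), and the bear is at (233,175), nose up.

```bash
python3 - <<'E'
from h import *; import pickle
L=lambda n: pickle.load(open(n+'.pkl','rb'))
a,b,m=L('wb1'),L('wb2'),L('wm1')
print(tri((a,(379,101)),(b,(531,165)),(m,(324,244))), onz(m,(324,244),.157), 'coaster',onz(m,(237,252),.019))
print('vase',tri((a,(172,90)),(b,(326,148)),(m,(79,220))))
print('bear nose',onz(m,(221,120),.055),'rump top',onz(m,(234,212),.07))
E
```

```text
(array([ 0.61673756, -0.11852286,  0.15437573]), [0.00027050439850398277, 0.0005684116608498222, 0.0003611686023840161]) [ 0.61790012 -0.11836466  0.157     ] coaster [ 0.56727718 -0.03561195  0.019     ]
vase (array([0.62757212, 0.04118505, 0.13548292]), [9.810056325893895e-05, 0.0004612111120416873, 0.00044482710747111026])
bear nose [ 0.68948695 -0.03744071  0.055     ] rump top [ 0.61803256 -0.04670103  0.07      ]
```

Call:
arm_command(moves=[[1,[0.015,0.025,0.1],0],[1,[0.015,0.025,0.3],0],[1,[0.015,0.025,0.5],0],[1,[0.015,0.025,0.7],0],[1,[0.015,0.025,0.85],0],[1,[0.015,0.025,0.95],0],[1,[0.015,0.025,0.99],0],[1,[0.015,0.025,0.99],0]])

```text
time: 12.57
tool_pos: [0.6153, -0.1184, 0.1151]
tool_rot: [-0.001, 1.0, -0.0, -0.002]
contact_force: [-0.4, 0.3, -0.4]
gripper_width: 1.003
grasp_force: 0.0
```

Call:
arm_command(moves=[[-1,[0,0,0],0],[-1,[0,0,0],0],[-1,[0,0,0],0],[-1,[0,0,0],0],[-1,[0,0,0],0],[-1,[0,0,0],0],[-1,[0,0,0],0],[-1,[0,0,0],0],[-1,[0,0,0],0],[-1,[0,0,0],0]])

```text
time: 13.4
tool_pos: [0.6182, -0.1199, 0.1201]
tool_rot: [0.0, 1.0, -0.001, 0.002]
contact_force: [-0.1, 1.1, 5.9]
gripper_width: 0.49
grasp_force: 60.0
```

```bash
python3 shot.py wm2 mill; python3 - <<'E'
from h import *
import pickle
m=pickle.load(open('wm2.pkl','rb')); R=np.array(m['R']); print((-R.T@m['t']).round(4))
s=grab('scene'); A=cv2.resize(s['frame'][200:340,250:420],(510,420),interpolation=cv2.INTER_CUBIC)
B=m['frame'][180:480,180:470]; B=cv2.resize(B,(290,300)); C=np.zeros((420,800,3),np.uint8); C[:,:510]=A; C[:300,510:]=B; save({'frame':C},'m3.png')
E
```

```text
mill [([251, 213, 390, 432], 0.97)]
13.5 [ 0.6182 -0.1199  0.1201] [ 3.0e-04  1.0e+00 -9.0e-04  1.6e-03] [-0.31  0.18  1.71  0.    1.25  1.26]
[ 0.6909 -0.1209  0.237 ]
```

View pics/m3.png

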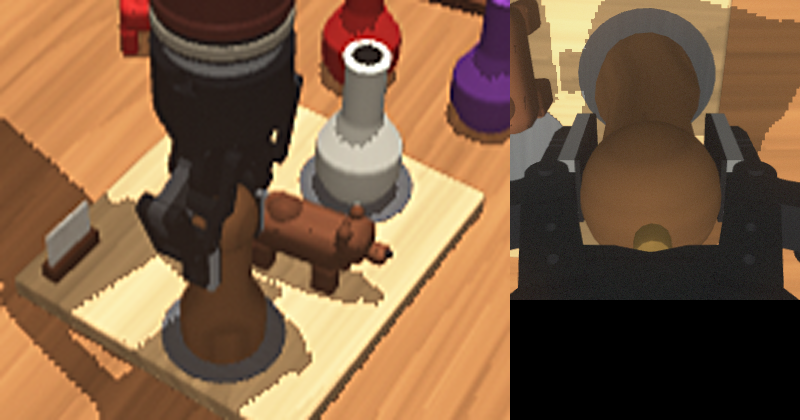

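The pads sit on the lower ball rather than the waist: the opening reads 0.49 against the 0.42 expected. I'll re-grip slightly lower, watching the force.

Call:
arm_command(moves=[[0.4,[0,0,0],0],[0.4,[0,0,0],0],[0.4,[0,0,0],0],[0.4,[0,0,0.01],0],[0.4,[0,0,0.02],0],[0.4,[0,0,0.03],0],[0.4,[0,0,0.03],0]])

```text
time: 14.13
tool_pos: [0.6166, -0.1196, 0.1127]
tool_rot: [-0.0, 1.0, -0.001, -0.001]
contact_force: [0.1, 0.5, 0.6]
gripper_width: 0.7
grasp_force: 0.0
```

```bash
python3 -c "
from h import *
s=manip.state(); print(s['time'],s['tool_pos'].round(4),s['contact_force'].round(1),s['gripper_width'])"
```

```text
14.1333 [ 0.6166 -0.1196  0.1127] [0.1 0.5 0.6] 0.7000906064041794
```

Call:
arm_command(moves=[[0.4,[0,0,0.01],0],[0.4,[0,0,0.015],0],[0.4,[0,0,0.015],0],[-1,[0,0,0.015],0],[-1,[0,0,0.015],0],[-1,[0,0,0.015],0],[-1,[0,0,0.015],0],[-1,[0,0,0.015],0],[-1,[0,0,0.015],0],[-1,[0,0,0.015],0]])

```text
time: 14.97
tool_pos: [0.6172, -0.1196, 0.1116]
tool_rot: [0.0, 1.0, -0.001, 0.0]
contact_force: [0.3, 1.0, 3.2]
gripper_width: 0.464
grasp_force: 57.6
```

Call:
arm_command(moves=[[-1,[0,0,-0.05],0],[-1,[0,0,-0.15],0],[-1,[0,0,-0.35],0],[-1,[0,0,-0.55],0],[-1,[0,0,-0.75],0],[-1,[0,0,-0.93],0],[-1,[0,0,-1],0],[-1,[0,0,-1],0]])

```text
time: 15.63
tool_pos: [0.6183, -0.1202, 0.2649]
tool_rot: [0.001, 1.0, -0.001, 0.003]
contact_force: [0.3, 1.3, -2.4]
gripper_width: 0.464
grasp_force: 58.5
```

Call:
arm_command(moves=[[-1,[-0.02,-0.1,-0.05],0],[-1,[-0.06,-0.3,-0.1],0],[-1,[-0.1,-0.5,-0.1],0],[-1,[-0.15,-0.75,-0.1],0],[-1,[-0.195,-1,-0.1],0]])

```text
time: 16.05
tool_pos: [0.5861, 0.0321, 0.273]
tool_rot: [-0.0, 1.0, -0.001, -0.003]
contact_force: [0.1, -0.8, -2.3]
gripper_width: 0.464
grasp_force: 58.8
```

Call:
arm_command(moves=[[-1,[-0.05,-0.25,0],0],[-1,[-0.1,-0.5,0],0],[-1,[-0.15,-0.75,0],0],[-1,[-0.195,-1,0],0]])

```text
time: 16.38
tool_pos: [0.5566, 0.1824, 0.2729]
tool_rot: [0.0, 1.0, -0.001, -0.003]
contact_force: [1.0, 0.9, -3.3]
gripper_width: 0.462
grasp_force: 58.8
```

Call:
arm_command(moves=[[-1,[-0.05,-0.25,0],0],[-1,[-0.1,-0.5,0],0],[-1,[-0.15,-0.75,0],0],[-1,[-0.18,-0.92,0],0],[-1,[-0.195,-1,0],0],[-1,[-0.195,-1,0],0],[-1,[-0.195,-1,0],0]])

```text
time: 16.97
tool_pos: [0.5289, 0.3304, 0.2739]
tool_rot: [0.001, 1.0, -0.0, -0.002]
contact_force: [-0.2, -0.6, -2.6]
gripper_width: 0.464
grasp_force: 58.9
```

```bash
python3 shot.py wt2 mill tumbler
```

```text
mill [([247, 212, 390, 431], 0.84)]
tumbler []
17.1167 [0.5301 0.3292 0.2754] [ 5.0e-04  1.0e+00 -1.7e-03 -6.0e-04] [ 0.44  0.04  1.59 -0.    1.51  2.01]
```

View pics/wt2.png

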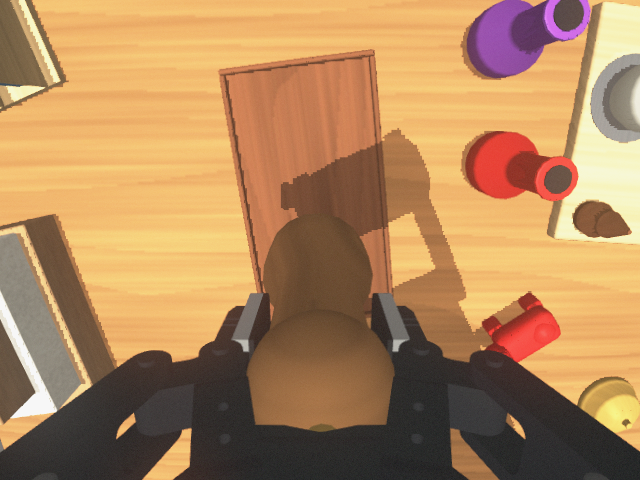

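The mill is held upright over the tray's middle slot. The tumbler is hidden below the hand.

Call:
arm_command(moves=[[-1,[0,0,0.1],0],[-1,[0,0,0.3],0],[-1,[0,0,0.5],0],[-1,[0,0,0.7],0],[-1,[0,0,0.85],0],[-1,[0,0,0.95],0],[-1,[0,0,1],0],[-1,[0,0,1],0]])

```text
time: 17.78
tool_pos: [0.5286, 0.3289, 0.1228]
tool_rot: [0.001, 1.0, -0.002, -0.002]
contact_force: [0.1, 0.4, -2.3]
gripper_width: 0.463
grasp_force: 58.9
```

Call:
arm_command(moves=[[-1,[0,0,0.05],0],[-1,[0,0,0.1],0],[-1,[0,0,0.13],0],[-1,[0,0,0.145],0],[-1,[0,0,0.155],0],[-1,[0,0,0.155],0],[-1,[0,0,0.155],0]])

```text
time: 18.37
tool_pos: [0.5302, 0.3306, 0.1034]
tool_rot: [-0.0, 1.0, -0.001, 0.0]
contact_force: [1.0, -1.3, -3.0]
gripper_width: 0.466
grasp_force: 58.9
```

Call:
arm_command(moves=[[-1,[0,0,0.008],0],[-1,[0,0,0.016],0],[-1,[0,0,0.016],0],[-1,[0,0,0.016],0]])

```text
time: 18.7
tool_pos: [0.53, 0.3305, 0.1006]
tool_rot: [0.0, 1.0, -0.001, -0.0]
contact_force: [0.2, 0.4, -2.6]
gripper_width: 0.465
grasp_force: 58.9
```

Call:
arm_command(moves=[[-1,[0,0,0.006],0],[-1,[0,0,0.01],0],[-1,[0,0,0.01],0]])

```text
time: 18.95
tool_pos: [0.5299, 0.3304, 0.0989]
tool_rot: [0.0, 1.0, -0.001, -0.0]
contact_force: [-0.3, 0.6, -2.7]
gripper_width: 0.463
grasp_force: 58.9
```

Call:
arm_command(moves=[[-1,[0,0,0.006],0],[-1,[0,0,0.01],0],[-1,[0,0,0.01],0]])

```text
time: 19.2
tool_pos: [0.5306, 0.3307, 0.0986]
tool_rot: [-0.0, 1.0, -0.001, 0.001]
contact_force: [-0.0, 0.0, 1.3]
gripper_width: 0.465
grasp_force: 58.6
```

Call:
arm_command(moves=[[-1,[0,0,0.005],0],[-1,[0,0,0.007],0],[-1,[0,0,0.007],0]])

```text
time: 19.45
tool_pos: [0.5311, 0.3308, 0.0986]
tool_rot: [-0.0, 1.0, -0.001, 0.001]
contact_force: [-1.5, -1.1, 7.0]
gripper_width: 0.464
grasp_force: 58.4
```

Call:
arm_command(moves=[[0.3,[0,0,0],0],[1,[0,0,0],0],[1,[0,0,0],0],[1,[0,0,0],0],[1,[0,0,0],0],[1,[0,0,-0.1],0],[1,[0,0,-0.3],0],[1,[0,0,-0.55],0],[1,[0,0,-0.8],0],[1,[0,0,-1],0],[1,[0,0,-1],0]])

```text
time: 20.37
tool_pos: [0.5329, 0.332, 0.2551]
tool_rot: [-0.003, 1.0, -0.001, 0.006]
contact_force: [-0.2, 0.2, 1.1]
gripper_width: 1.001
grasp_force: 0.0
```

Call:
arm_command(moves=[[1,[0.07,0.2,-0.05],0],[1,[0.15,0.45,-0.1],0],[1,[0.23,0.7,-0.1],0],[1,[0.323,0.965,-0.1],0]])

```text
time: 20.7
tool_pos: [0.578, 0.1852, 0.2613]
tool_rot: [-0.0, 1.0, -0.0, 0.0]
contact_force: [0.5, 0.1, -1.2]
gripper_width: 0.997
grasp_force: 0.0
```

Call:
arm_command(moves=[[1,[0.08,0.25,0],0],[1,[0.17,0.5,0],0],[1,[0.25,0.75,0],0],[1,[0.31,0.93,0],0],[1,[0.323,0.965,0],0],[1,[0.323,0.965,0],0],[1,[0.323,0.965,0],0]])

```text
time: 21.28
tool_pos: [0.6259, 0.0416, 0.2606]
tool_rot: [-0.0, 1.0, -0.001, -0.001]
contact_force: [0.2, -0.2, -0.4]
gripper_width: 0.999
grasp_force: 0.0
```

```bash
python3 shot.py wv1 vase; python3 -c "
from h import *
p=grab('top');save(p,'top2.png')
for t in ['tumbler','mill']: print(t,manip.search_frame(p,t))"
```

```text
vase [([136, 236, 224, 335], 0.78), ([99, 125, 211, 189], 0.61), ([286, 173, 355, 263], 0.6), ([0, 336, 89, 405], 0.47)]
21.3833 [0.6258 0.0426 0.261 ] [-3.e-04  1.e+00 -1.e-04 -4.e-04] [-0.05  0.06  1.6   0.    1.48  1.52]
tumbler [{'extent': [144.2, 262.2, 181.4, 290.3], 'confidence': 0.8}]
mill [{'extent': [145.9, 224.7, 183.3, 251.0], 'confidence': 0.63}, {'extent': [334.9, 165.2, 345.2, 206.8], 'confidence': 0.36}]
```

View pics/wv1.png

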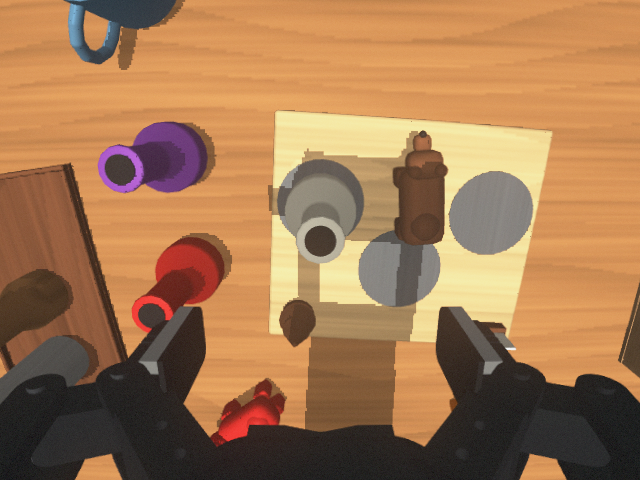

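The white vase's lip is centred between the fingers at (320,241), and the mill and tumbler both stand in the tray at lower left. All the coasters except the vase's are empty.

Call:
arm_command(moves=[[0.4,[0.01,0.01,0.1],0],[0.4,[0.01,0.01,0.3],0],[0.4,[0.01,0.01,0.5],0],[0.4,[0.01,0.01,0.7],0],[0.4,[0.01,0.01,0.85],0],[0.4,[0.01,0.01,0.95],0],[0.4,[0.01,0.01,0.97],0],[0.4,[0.01,0.01,0.97],0]])

```text
time: 22.2
tool_pos: [0.6263, 0.0401, 0.1136]
tool_rot: [-0.0, 1.0, -0.001, -0.002]
contact_force: [-0.1, -0.0, 0.7]
gripper_width: 0.698
grasp_force: 0.0
```

Call:
arm_command(moves=[[-1,[0,0,0],0],[-1,[0,0,0],0],[-1,[0,0,0],0],[-1,[0,0,0],0],[-1,[0,0,0],0],[-1,[0,0,0],0],[-1,[0,0,0],0],[-1,[0,0,0],0],[-1,[0,0,0],0]])

```text
time: 22.95
tool_pos: [0.629, 0.0397, 0.1181]
tool_rot: [0.0, 1.0, -0.001, 0.002]
contact_force: [-0.3, -0.0, 6.2]
gripper_width: 0.321
grasp_force: 59.0
```

Call:
arm_command(moves=[[-1,[0,0,-0.05],0],[-1,[0,0,-0.15],0],[-1,[0,0,-0.35],0],[-1,[0,0,-0.55],0],[-1,[0,0,-0.75],0],[-1,[0,0,-0.93],0],[-1,[0,0,-1],0],[-1,[0,0,-1],0]])

```text
time: 23.62
tool_pos: [0.629, 0.0397, 0.2697]
tool_rot: [0.0, 1.0, -0.001, 0.003]
contact_force: [0.3, -0.7, -1.2]
gripper_width: 0.32
grasp_force: 59.3
```

Call:
arm_command(moves=[[-1,[-0.01,-0.1,-0.05],0],[-1,[-0.02,-0.3,-0.1],0],[-1,[-0.04,-0.5,-0.1],0],[-1,[-0.06,-0.75,-0.1],0],[-1,[-0.08,-1,-0.1],0]])

```text
time: 24.03
tool_pos: [0.6145, 0.1913, 0.2778]
tool_rot: [0.0, 1.0, -0.001, -0.002]
contact_force: [0.1, -0.7, -1.8]
gripper_width: 0.315
grasp_force: 59.5
```

Call:
arm_command(moves=[[-1,[-0.02,-0.25,0],0],[-1,[-0.04,-0.5,0],0],[-1,[-0.06,-0.75,0],0],[-1,[-0.08,-0.92,0],0],[-1,[-0.08,-1,0],0],[-1,[-0.08,-1,0],0],[-1,[-0.08,-1,0],0]])

```text
time: 24.62
tool_pos: [0.6034, 0.3398, 0.2785]
tool_rot: [0.001, 1.0, -0.0, -0.002]
contact_force: [-0.4, 0.6, -3.0]
gripper_width: 0.32
grasp_force: 59.6
```

Call:
arm_command(moves=[[-1,[0,0,0.1],0],[-1,[0,0,0.3],0],[-1,[0,0,0.5],0],[-1,[0,0,0.7],0],[-1,[0,0,0.85],0],[-1,[0,0,0.95],0],[-1,[0,0,1],0],[-1,[0,0,1],0],[-1,[0,0,1],0]])

```text
time: 25.37
tool_pos: [0.6049, 0.3394, 0.1317]
tool_rot: [-0.0, 1.0, -0.001, 0.0]
contact_force: [0.4, 0.4, -1.4]
gripper_width: 0.317
grasp_force: 59.6
```

Call:
arm_command(moves=[[-1,[0,0,0.05],0],[-1,[0,0,0.1],0],[-1,[0,0,0.13],0],[-1,[0,0,0.145],0],[-1,[0,0,0.15],0],[-1,[0,0,0.15],0],[-1,[0,0,0.15],0]])

```text
time: 25.95
tool_pos: [0.6044, 0.3399, 0.1088]
tool_rot: [-0.0, 1.0, -0.001, 0.0]
contact_force: [-0.3, 0.3, -2.6]
gripper_width: 0.323
grasp_force: 59.6
```

Call:
arm_command(moves=[[-1,[0,0,0.006],0],[-1,[0,0,0.012],0],[-1,[0,0,0.012],0]])

```text
time: 26.2
tool_pos: [0.6043, 0.3398, 0.1067]
tool_rot: [0.0, 1.0, -0.001, -0.0]
contact_force: [-0.2, 0.7, -2.3]
gripper_width: 0.32
grasp_force: 59.6
```

Call:
arm_command(moves=[[-1,[0,0,0.005],0],[-1,[0,0,0.01],0],[-1,[0,0,0.01],0]])

```text
time: 26.45
tool_pos: [0.6043, 0.3398, 0.1052]
tool_rot: [-0.0, 1.0, -0.001, -0.0]
contact_force: [-0.8, -0.2, -1.3]
gripper_width: 0.324
grasp_force: 59.7
```

Call:
arm_command(moves=[[-1,[0,0,0.005],0],[-1,[0,0,0.007],0],[-1,[0,0,0.007],0]])

```text
time: 26.7
tool_pos: [0.6045, 0.3399, 0.1051]
tool_rot: [-0.0, 1.0, -0.001, 0.0]
contact_force: [-2.4, -0.3, 3.1]
gripper_width: 0.317
grasp_force: 60.0
```

Call:
arm_command(moves=[[0,[0,0,0],0],[0.4,[0,0,0],0],[0.4,[0,0,0],0],[0.4,[0,0,0],0],[0.4,[0,0,-0.1],0],[0.4,[0,0,-0.3],0],[0.4,[0,0,-0.55],0],[0.4,[0,0,-0.8],0],[0.4,[0,0,-1],0],[0.4,[0,0,-1],0]])

```text
time: 27.53
tool_pos: [0.6076, 0.3413, 0.266]
tool_rot: [-0.003, 1.0, -0.001, 0.007]
contact_force: [-0.0, -0.7, 2.0]
gripper_width: 0.7
grasp_force: 0.0
```

Call:
arm_command(moves=[[0.4,[0.02,0.2,0],0],[0.4,[0.04,0.4,0],0],[0.4,[0.06,0.65,0],0],[0.4,[0.07,0.85,0],0]])

```text
time: 27.87
tool_pos: [0.6147, 0.2105, 0.2553]
tool_rot: [0.0, 1.0, -0.001, 0.001]
contact_force: [0.5, 0.2, 0.5]
gripper_width: 0.703
grasp_force: 0.0
```

Call:
arm_command(moves=[[0.4,[0.02,0.25,0],0],[0.4,[0.04,0.5,0],0],[0.4,[0.06,0.75,0],0],[0.4,[0.07,0.85,0],0]])

```text
time: 28.2
tool_pos: [0.6251, 0.0807, 0.2553]
tool_rot: [0.001, 1.0, -0.003, 0.001]
contact_force: [-0.7, 1.0, 0.1]
gripper_width: 0.702
grasp_force: 0.0
```

Call:
arm_command(moves=[[0.4,[0.02,0.25,0],0],[0.4,[0.04,0.5,0],0],[0.4,[0.06,0.7,0],0],[0.4,[0.07,0.83,0],0],[0.4,[0.07,0.85,0],0],[0.4,[0.07,0.85,0],0],[0.4,[0.07,0.85,0],0]])

```text
time: 28.78
tool_pos: [0.6352, -0.042, 0.2546]
tool_rot: [-0.0, 1.0, -0.001, 0.0]
contact_force: [0.1, 0.4, -0.4]
gripper_width: 0.698
grasp_force: 0.0
```

```bash
python3 shot.py wbear bear board; python3 -c "
from h import *
import pickle
m=pickle.load(open('wbear.pkl','rb')); save({'frame':cv2.resize(m['frame'][80:320,180:480],(750,600),interpolation=cv2.INTER_CUBIC)},'bearc.png')"
```

```text
bear [([298, 145, 348, 259], 0.95), ([127, 434, 169, 478], 0.87), ([376, 407, 405, 435], 0.73)]
board [([178, 123, 463, 364], 0.97), ([297, 143, 345, 261], 0.25)]
28.9333 [ 0.6351 -0.0414  0.2544] [-2.e-04  1.e+00 -0.e+00  1.e-04] [-0.18  0.08  1.59  0.    1.47  1.39]
```

View pics/bearc.png

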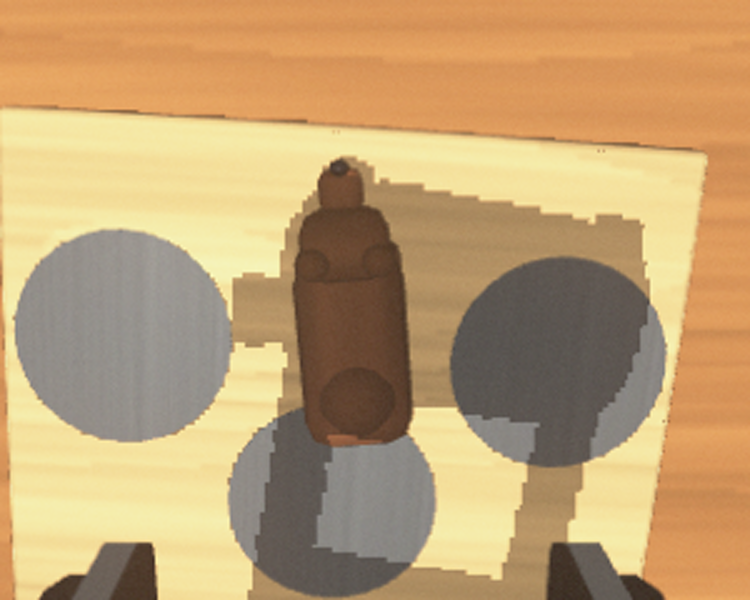

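```bash
cat > b.py <<'E'
from h import *; import pickle
m=pickle.load(open('wbear.pkl','rb')); b=pickle.load(open('wb2.pkl','rb'))
F=lambda u,v:(180+u/2.5,80+v/2.5)
for n,u in dict(left=(123,335),near=(332,498),right=(558,362)).items(): print(n,onz(m,F(*u),.018).round(4))
p=[onz(m,F(349,275),.053),onz(m,F(359.5,425),.053),onz(m,F(339,160),.057),tri((m,F(339,165)),(b,(408,77)))[0], onz(m,F(362,443),.053)]
for q in p: print(q.round(4))
d=p[2]-p[1]; yaw=np.arctan2(d[1],d[0]); e=p[0]-p[1]; print('yaw',yaw,np.arctan2(e[1],e[0])); ax=np.array([np.cos(yaw),np.sin(yaw)])
print('origin',p[2][:2]-.0475*ax,'grip',p[2][:2]-.0575*ax, 'len',np.linalg.norm((p[2]-p[4])[:2]))
E
python3 b.py
```

```text
left [0.6283 0.0405 0.018 ]
near [ 0.5644 -0.0352  0.018 ]
right [ 0.6177 -0.1185  0.018 ]
[ 0.6557 -0.042   0.053 ]
[ 0.605  -0.0454  0.053 ]
[ 0.6921 -0.0391  0.057 ]
[ 0.6901 -0.0392  0.053 ]
[ 0.5986 -0.0463  0.053 ]
yaw 0.07260143736981126 0.06643943233797879
origin [ 0.64475488 -0.04252756] grip [ 0.63478122 -0.04325293] len 0.0937832685748159
```

The axis, length (94 mm) and coaster centres check out, so I'll grasp the bear.

Call:
arm_command(moves=[[0.4,[0,0.01,0.1],-0.005],[0.4,[0,0.01,0.3],-0.011],[0.4,[0,0.01,0.5],-0.011],[0.4,[0,0.01,0.7],-0.011],[0.4,[0,0.01,0.8],-0.011],[0.4,[0,0.01,0.8],-0.011]])

```text
time: 29.43
tool_pos: [0.6321, -0.0428, 0.129]
tool_rot: [-0.001, 0.999, 0.034, -0.004]
contact_force: [-0.7, -0.4, -0.6]
gripper_width: 0.7
grasp_force: 0.0
```

Call:
arm_command(moves=[[0.4,[0,0,0.15],0],[0.4,[0,0,0.3],0],[0.4,[0,0,0.4],0],[0.4,[0,0,0.45],0],[0.4,[0,0,0.475],0],[0.4,[0,0,0.475],0],[0.4,[0,0,0.475],0]])

```text
time: 30.02
tool_pos: [0.6361, -0.0444, 0.0644]
tool_rot: [0.0, 0.999, 0.034, 0.001]
contact_force: [0.1, 0.1, 0.2]
gripper_width: 0.7
grasp_force: 0.0
```

Call:
arm_command(moves=[[-1,[0,0,0],0],[-1,[0,0,0],0],[-1,[0,0,0],0],[-1,[0,0,0],0],[-1,[0,0,0],0],[-1,[0,0,0],0],[-1,[0,0,0],0],[-1,[0,0,0],0]])

```text
time: 30.68
tool_pos: [0.6363, -0.0445, 0.0647]
tool_rot: [0.0, 0.999, 0.034, 0.001]
contact_force: [0.2, 0.0, 6.0]
gripper_width: 0.411
grasp_force: 61.2
```

Call:
arm_command(moves=[[-1,[0,0,-0.05],0],[-1,[0,0,-0.15],0],[-1,[0,0,-0.35],0.004],[-1,[0,0,-0.55],0.008],[-1,[0,0,-0.75],0.012],[-1,[0,0,-0.93],0.012],[-1,[0,0,-1],0.012],[-1,[0,0,-1],0.012]])

```text
time: 31.35
tool_pos: [0.6369, -0.0446, 0.2177]
tool_rot: [0.001, 1.0, -0.004, 0.004]
contact_force: [0.1, 0.5, -0.7]
gripper_width: 0.411
grasp_force: 60.6
```

Call:
arm_command(moves=[[-1,[-0.05,0.1,0],0],[-1,[-0.12,0.3,0],0],[-1,[-0.22,0.5,0],0],[-1,[-0.32,0.75,0],0],[-1,[-0.42,0.95,0],0],[-1,[-0.42,0.95,0],0]])

```text
time: 31.85
tool_pos: [0.5675, -0.1904, 0.21]
tool_rot: [0.0, 1.0, -0.007, -0.003]
contact_force: [0.9, 0.0, -0.9]
gripper_width: 0.413
grasp_force: 60.6
```

```bash
python3 shot.py wbx2 giftbox; sed -i 's/(a,0,(516,134)),//' meas.py; python3 meas.py | grep box; python3 -c "
from h import *
import pickle
m=pickle.load(open('wbx2.pkl','rb')); 
P=[[.5154+sx*.075,-.3526+sy*.053,.04] for sx,sy in((1,1),(1,-1),(-1,-1),(-1,1))]; print(proj(m,P).round(1))"
```

```text
giftbox [([440, 180, 604, 364], 0.57)]
31.95 [ 0.5694 -0.1868  0.2104] [-0.0011  1.     -0.0053 -0.0018] [-0.44  0.03  1.72  0.    1.4   1.14]
box (array([ 0.5153, -0.353 , -0.0111]), array([1.9, 1.2, 0. , 0.8, 1. , 1. , 0.7, 1.3, 3.4, 0.4, 0.1, 1.6]))
[[468.3 190.9]
 [606.1 190.2]
 [571.9 363.5]
 [451.  367.6]]
```

View pics/wbx2.png

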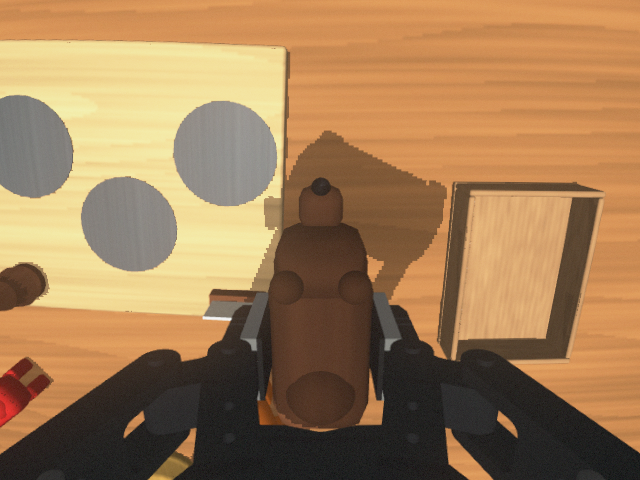

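The bear is held straight with its nose at (320,187), and the box rim agrees with the fitted pose.

Call:
arm_command(moves=[[-1,[-0.05,0.1,0],0],[-1,[-0.12,0.3,0],0],[-1,[-0.22,0.5,0],0],[-1,[-0.32,0.75,0],0],[-1,[-0.42,1,0],0],[-1,[-0.42,1,0],0],[-1,[-0.42,1,0],0],[-1,[-0.42,1,0],0]])

```text
time: 32.62
tool_pos: [0.507, -0.3345, 0.2117]
tool_rot: [-0.001, 1.0, -0.004, -0.001]
contact_force: [0.1, 0.7, -1.3]
gripper_width: 0.407
grasp_force: 60.6
```

```bash
python3 shot.py wbx3 giftbox
```

```text
giftbox [([276, 104, 422, 304], 0.64)]
32.7167 [ 0.5074 -0.334   0.2122] [-6.0e-04  1.0e+00 -2.9e-03 -4.0e-04] [-0.7   0.04  1.7   0.    1.4   0.87]
```

View pics/wbx3.png

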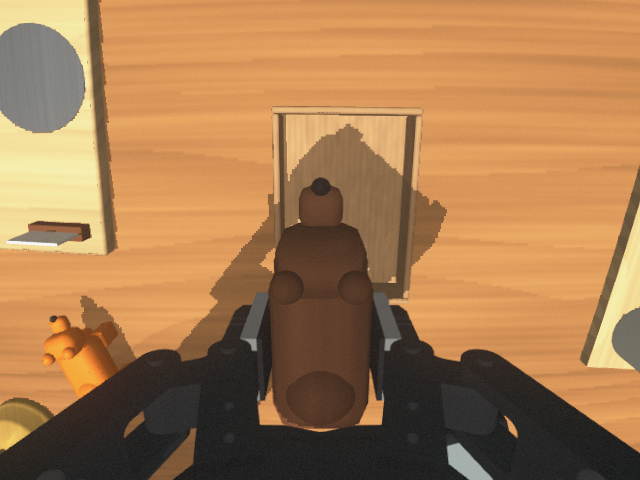

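The box rim shows at (273,108), (422,110) and (408,298), with the bear straight above it. That was my last allowed picture, so from here I measure by numbers only.

```bash
cat >> meas.py <<'E'
x=L('wbx3'); y=L('wbx2')
O=[(x,0,(273,108)),(x,1,(422,110)),(x,2,(408,298))]; print('B3',fit(O,(.075,.053),.04,[.51,-.346,0]))
print('B4',fit(O+[(c,0,(279.4,72.6)),(c,1,(384.3,73.5)),(c,2,(376.3,218.4)),(c,3,(280.6,217.1)),(y,1,(602,192)),(y,2,(571,362))],(.075,.053),.04,[.51,-.346,0]))
E
python3 meas.py | grep B
```

```text
B3 (array([ 0.5141, -0.3527, -0.0169]), array([2.6, 0.3, 1.2, 0.5, 0.2, 8.6]))
B4 (array([ 0.5148, -0.3528, -0.0112]), array([3.2, 0.8, 0.7, 1.9, 0.9, 7.5, 2.2, 0.6, 0.3, 0.2, 0.7, 1.5, 0.9,
```

Call:
arm_command(moves=[[-1,[-0.01,0.06,0],0],[-1,[-0.01,0.125,0.05],0],[-1,[-0.01,0.125,0.2],0],[-1,[-0.01,0.125,0.4],0],[-1,[-0.01,0.125,0.6],0],[-1,[-0.01,0.125,0.8],0],[-1,[-0.01,0.125,0.93],0],[-1,[-0.01,0.125,0.98],0],[-1,[-0.01,0.125,0.98],0],[-1,[-0.01,0.125,0.98],0]])

```text
time: 33.55
tool_pos: [0.5055, -0.3549, 0.0663]
tool_rot: [0.0, 1.0, -0.004, 0.0]
contact_force: [-0.9, -0.4, -0.2]
gripper_width: 0.415
grasp_force: 60.6
```

Call:
arm_command(moves=[[-1,[0,0,0.02],0],[-1,[0,0,0.035],0],[-1,[0,0,0.045],0],[-1,[0,0,0.045],0],[-1,[0,0,0.045],0]])

```text
time: 33.97
tool_pos: [0.5053, -0.3546, 0.0597]
tool_rot: [0.0, 1.0, -0.004, 0.0]
contact_force: [-0.5, -0.7, -1.0]
gripper_width: 0.409
grasp_force: 60.6
```

Call:
arm_command(moves=[[-1,[0.005,-0.012,0.015],0],[-1,[0.005,-0.012,0.03],0],[-1,[0.005,-0.012,0.04],0],[-1,[0.005,-0.012,0.04],0],[-1,[0.005,-0.012,0.04],0]])

```text
time: 34.38
tool_pos: [0.5057, -0.3526, 0.0529]
tool_rot: [-0.0, 1.0, -0.004, -0.0]
contact_force: [-0.4, -0.6, -1.7]
gripper_width: 0.412
grasp_force: 60.6
```

Call:
arm_command(moves=[[-1,[0,0,0.006],0],[-1,[0,0,0.012],0],[-1,[0,0,0.012],0]])

```text
time: 34.63
tool_pos: [0.506, -0.3529, 0.0517]
tool_rot: [0.0, 1.0, -0.004, 0.0]
contact_force: [-0.2, 1.2, 1.6]
gripper_width: 0.409
grasp_force: 60.9
```

Call:
arm_command(moves=[[-1,[0,0,0.004],0],[-0.1,[0,0,0.004],0],[0,[0,0,0.004],0],[0.1,[0,0,0.004],0],[0.1,[0,0,0.004],0],[0.1,[0,0,0.004],0],[0.1,[0,0,-0.05],0],[0.1,[0,0,-0.2],0],[0.1,[0,0,-0.4],0],[0.1,[0,0,-0.65],0],[0.1,[0,0,-0.9],0],[0.1,[0,0,-1],0],[0.1,[0,0,-1],0]])

```text
time: 35.72
tool_pos: [0.5083, -0.3548, 0.209]
tool_rot: [0.004, 1.0, -0.004, 0.004]
contact_force: [0.4, -0.1, 0.6]
gripper_width: 0.555
grasp_force: 0.0
```

```bash
python3 shot.py wbx4 bear giftbox; cat > bx.py <<'E'
from h import *; import pickle,sys
m=pickle.load(open('wbx4.pkl','rb'))
c,s=np.cos(-.011),np.sin(-.011)
def W(x,y,z): return [.5148+c*x-s*y,-.3528+s*x+c*y,z]
print('expect nose',proj(m,W(.0475,0,.044)).round(1),'rump',proj(m,W(-.0475,0,.04)).round(1),'sides',proj(m,[W(-.01,.018,.04),W(-.01,-.018,.04)]).round(1).tolist())
g=cv2.cvtColor(m['frame'],cv2.COLOR_RGB2HSV); 
for v in range(60,300,12): print(v,g[v,270:390:6,2].tolist())
E
python3 bx.py
```

```text
bear [([14, 320, 102, 406], 0.96), ([290, 155, 342, 278], 0.91)]
giftbox [([243, 110, 393, 307], 0.87)]
35.8667 [ 0.5054 -0.3523  0.2006] [-4.e-04  1.e+00 -4.e-03 -5.e-04] [-0.73  0.07  1.69 -0.    1.38  0.85]
expect nose [[314.7 152.8]] rump [[315.  278.4]] sides [[290.6, 231.2], [339.1, 231.2]]
60 [228, 228, 228, 227, 228, 228, 228, 218, 217, 215, 217, 217, 217, 218, 217, 216, 218, 216, 215, 216]
72 [218, 220, 220, 219, 219, 220, 218, 218, 220, 218, 217, 219, 218, 219, 219, 219, 219, 219, 218, 219]
84 [223, 222, 223, 222, 223, 223, 223, 225, 224, 224, 223, 223, 224, 222, 224, 222, 223, 222, 223, 222]
96 [218, 219, 217, 218, 217, 218, 217, 216, 216, 217, 216, 218, 216, 215, 215, 217, 216, 216, 216, 217]
108 [224, 224, 224, 225, 224, 225, 224, 224, 225, 225, 222, 223, 225, 224, 223, 223, 220, 222, 222, 220]
120 [234, 231, 234, 236, 231, 234, 236, 193, 202, 196, 179, 191, 187, 189, 181, 175, 166, 217, 170, 106]
132 [236, 234, 229, 236, 233, 235, 229, 234, 237, 231, 232, 236, 156, 151, 230, 230, 235, 233, 117, 163]
144 [239, 236, 233, 238, 236, 235, 234, 231, 154, 152, 153, 150, 159, 1
[... 526 characters left out ...]
87, 138]
216 [148, 141, 150, 153, 91, 101, 110, 103, 104, 104, 97, 80, 145, 139, 140, 139, 140, 139, 87, 138]
228 [154, 142, 150, 232, 85, 103, 111, 105, 100, 107, 98, 88, 140, 142, 147, 135, 136, 132, 84, 131]
240 [148, 164, 234, 229, 88, 102, 111, 107, 102, 100, 97, 87, 139, 139, 140, 140, 143, 129, 88, 122]
252 [227, 222, 229, 227, 126, 159, 87, 96, 90, 85, 76, 88, 145, 145, 139, 149, 146, 106, 98, 131]
264 [230, 224, 229, 229, 121, 153, 139, 94, 89, 86, 73, 92, 226, 149, 145, 144, 151, 87, 125, 124]
276 [225, 226, 222, 231, 226, 159, 149, 145, 140, 138, 128, 224, 228, 227, 231, 232, 146, 89, 132, 146]
288 [100, 96, 94, 92, 98, 96, 94, 94, 96, 93, 92, 94, 96, 92, 93, 95, 93, 90, 140, 217]
```

The bear sits where expected: sides at 291 to 340 px against 291 to 339 expected, nose at 153 and rump at 278. It is upright and centred. Now back for the vase.

Call:
arm_command(moves=[[0.4,[0.02,-0.1,-0.2],-0.0013],[0.4,[0.05,-0.3,-0.4],-0.0013],[0.4,[0.08,-0.55,-0.43],-0.0013],[0.4,[0.12,-0.92,-0.43],-0.0013]])

```text
time: 36.2
tool_pos: [0.5237, -0.2287, 0.2669]
tool_rot: [0.0, 1.0, -0.001, 0.001]
contact_force: [1.0, -0.4, -0.3]
gripper_width: 0.7
grasp_force: 0.0
```

Call:
arm_command(moves=[[0.4,[0.03,-0.25,0],0],[0.4,[0.06,-0.5,0],0],[0.4,[0.09,-0.75,0],0],[0.4,[0.13,-1,0],0]])

```text
time: 36.53
tool_pos: [0.5415, -0.0768, 0.2631]
tool_rot: [-0.001, 1.0, -0.0, -0.002]
contact_force: [1.0, 0.8, 0.3]
gripper_width: 0.699
grasp_force: 0.0
```

Call:
arm_command(moves=[[0.4,[0.03,-0.25,0],0],[0.4,[0.06,-0.5,0],0],[0.4,[0.09,-0.75,0],0],[0.4,[0.13,-1,0],0]])

```text
time: 36.87
tool_pos: [0.561, 0.073, 0.2631]
tool_rot: [0.0, 1.0, 0.0, -0.002]
contact_force: [1.0, -0.4, -0.2]
gripper_width: 0.703
grasp_force: 0.0
```

Call:
arm_command(moves=[[0.4,[0.03,-0.25,0],0],[0.4,[0.06,-0.5,0],0],[0.4,[0.09,-0.75,0],0],[0.4,[0.13,-1,0],0]])

```text
time: 37.2
tool_pos: [0.5805, 0.2228, 0.2629]
tool_rot: [0.001, 1.0, 0.0, -0.002]
contact_force: [-0.1, -1.0, 0.2]
gripper_width: 0.699
grasp_force: 0.0
```

Call:
arm_command(moves=[[0.4,[0.03,-0.25,0],0],[0.4,[0.06,-0.45,0],0],[0.4,[0.09,-0.6,0],0],[0.4,[0.13,-0.69,0],0],[0.4,[0.13,-0.69,0],0],[0.4,[0.13,-0.69,0],0],[0.4,[0.13,-0.69,0],0]])

```text
time: 37.78
tool_pos: [0.6007, 0.3237, 0.264]
tool_rot: [0.001, 1.0, -0.0, -0.001]
contact_force: [1.3, 0.3, -0.1]
gripper_width: 0.698
grasp_force: 0.0
```

```bash
cat > ck.py <<'E'
# check tray objects: top-circle colours around expected top centre in a wrist picture
from h import *; import sys
n=sys.argv[1]; X=eval(sys.argv[2])
p=grab('wrist'); u,v=proj(p,X)[0]; print('expect top',u.round(1),v.round(1),manip.state()['tool_pos'].round(4), manip.state()['tool_rot'].round(4))
for d in manip.search_frame(p,n): 
    print(np.round(d['extent']),round(d['confidence'],2))
save(p,'ck.png')
E
python3 ck.py vase '[.6045,.340,.125]'
```

```text
expect top 294.3 229.8 [0.6009 0.3234 0.2646] [ 6.e-04  1.e+00 -4.e-04 -1.e-03]
[458. 210. 561. 303.] 0.84
[266. 169. 335. 256.] 0.76
[459.  90. 575. 160.] 0.76
```

Call:
arm_command(moves=[[0.4,[0.024,-0.06,0],0],[0.4,[0.024,-0.11,0.05],0],[0.4,[0.024,-0.11,0.2],0],[0.4,[0.024,-0.11,0.4],0],[0.4,[0.024,-0.11,0.6],0],[0.4,[0.024,-0.11,0.8],0],[0.4,[0.024,-0.11,0.95],0],[0.4,[0.024,-0.11,1],0],[0.4,[0.024,-0.11,1],0]])

```text
time: 38.63
tool_pos: [0.603, 0.3406, 0.1122]
tool_rot: [0.001, 1.0, 0.0, -0.003]
contact_force: [0.7, -0.1, 0.1]
gripper_width: 0.7
grasp_force: 0.0
```

Call:
arm_command(moves=[[0.4,[0,0,0.04],0],[0.4,[0,0,0.07],0],[0.4,[0,0,0.07],0],[-1,[0,0,0.07],0],[-1,[0,0,0.07],0],[-1,[0,0,0.07],0],[-1,[0,0,0.07],0],[-1,[0,0,0.07],0],[-1,[0,0,0.07],0],[-1,[0,0,0.07],0],[-1,[0,0,0.07],0],[-1,[0,0,0.07],0]])

```text
time: 39.63
tool_pos: [0.6056, 0.3412, 0.1067]
tool_rot: [-0.0, 1.0, 0.0, 0.001]
contact_force: [-0.8, -1.5, 5.7]
gripper_width: 0.318
grasp_force: 59.3
```

Call:
arm_command(moves=[[-1,[0,0,-0.05],0],[-1,[0,0,-0.15],0],[-1,[0,0,-0.35],0],[-1,[0,0,-0.55],0],[-1,[0,0,-0.75],0],[-1,[0,0,-0.93],0],[-1,[0,0,-1],0],[-1,[0,0,-1],0]])

```text
time: 40.3
tool_pos: [0.6063, 0.3419, 0.2603]
tool_rot: [-0.002, 1.0, 0.0, 0.003]
contact_force: [0.4, 0.5, -2.1]
gripper_width: 0.314
grasp_force: 59.3
```

Call:
arm_command(moves=[[-1,[0.01,0.1,-0.05],0],[-1,[0.02,0.3,-0.1],0],[-1,[0.04,0.5,-0.1],0],[-1,[0.06,0.75,-0.1],0],[-1,[0.08,1,-0.1],0]])

```text
time: 40.72
tool_pos: [0.6155, 0.1892, 0.2673]
tool_rot: [0.001, 1.0, 0.001, -0.002]
contact_force: [0.4, -0.3, -2.8]
gripper_width: 0.323
grasp_force: 59.5
```

Call:
arm_command(moves=[[-1,[0.02,0.25,0],0],[-1,[0.04,0.5,0],0],[-1,[0.06,0.75,0],0],[-1,[0.08,0.92,0],0],[-1,[0.08,1,0],0],[-1,[0.08,1,0],0],[-1,[0.08,1,0],0]])

```text
time: 41.3
tool_pos: [0.628, 0.0407, 0.2683]
tool_rot: [-0.0, 1.0, -0.001, -0.002]
contact_force: [0.1, -0.3, -2.5]
gripper_width: 0.323
grasp_force: 59.6
```

Call:
arm_command(moves=[[-1,[0,0,0.1],0],[-1,[0,0,0.3],0],[-1,[0,0,0.5],0],[-1,[0,0,0.7],0],[-1,[0,0,0.85],0],[-1,[0,0,0.92],0],[-1,[0,0,0.92],0],[-1,[0,0,0.92],0],[-1,[0,0,0.92],0]])

```text
time: 42.05
tool_pos: [0.6302, 0.0416, 0.1344]
tool_rot: [0.0, 1.0, 0.0, 0.002]
contact_force: [-0.1, -0.9, -0.9]
gripper_width: 0.316
grasp_force: 59.6
```

Call:
arm_command(moves=[[-1,[0,0.005,0.03],0],[-1,[0,0.005,0.055],0],[-1,[0,0.005,0.07],0],[-1,[0,0.005,0.08],0],[-1,[0,0.005,0.08],0],[-1,[0,0.005,0.08],0]])

```text
time: 42.55
tool_pos: [0.6288, 0.0403, 0.1203]
tool_rot: [-0.0, 1.0, -0.0, -0.0]
contact_force: [-0.3, -0.2, -1.8]
gripper_width: 0.319
grasp_force: 59.6
```

Call:
arm_command(moves=[[-1,[0,0,0.006],0],[-1,[0,0,0.01],0],[-1,[0,0,0.01],0]])

```text
time: 42.8
tool_pos: [0.6293, 0.0403, 0.1197]
tool_rot: [0.0, 1.0, 0.0, 0.0]
contact_force: [-1.1, -0.5, 0.9]
gripper_width: 0.318
grasp_force: 59.9
```

Call:
arm_command(moves=[[-1,[0,0,0.005],0],[-1,[0,0,0.008],0],[-1,[0,0,0.008],0]])

```text
time: 43.05
tool_pos: [0.6295, 0.0403, 0.1197]
tool_rot: [0.0, 1.0, 0.0, 0.0]
contact_force: [-3.2, -0.5, 7.2]
gripper_width: 0.319
grasp_force: 60.5
```

Call:
arm_command(moves=[[0,[0,0,0],0],[0.4,[0,0,0],0],[0.4,[0,0,0],0],[0.4,[0,0,0],0],[0.4,[0,0,-0.1],0],[0.4,[0,0,-0.3],0],[0.4,[0,0,-0.55],0],[0.4,[0,0,-0.8],0],[0.4,[0,0,-1],0],[0.4,[0,0,-1],0],[0.4,[0,0,-1],0]])

```text
time: 43.97
tool_pos: [0.6304, 0.0403, 0.2724]
tool_rot: [0.0, 1.0, 0.0, 0.004]
contact_force: [0.7, 0.2, -0.0]
gripper_width: 0.703
grasp_force: 0.0
```

```bash
python3 shot.py wv2 vase; cat > lip.py <<'E'
from h import *; import pickle,sys
p=pickle.load(open(sys.argv[1]+'.pkl','rb')); Xe=eval(sys.argv[2]); r0,r1=eval(sys.argv[3]); u,v=proj(p,Xe)[0]
g=cv2.cvtColor(p['frame'],cv2.COLOR_RGB2GRAY); R=70; u0,v0=int(u)-R,int(v)-R; roi=cv2.medianBlur(g[max(v0,0):v0+2*R,u0:u0+2*R],3)
c=cv2.HoughCircles(roi,cv2.HOUGH_GRADIENT,1,20,param1=80,param2=12,minRadius=r0,maxRadius=r1)
print('expect',u.round(1),v.round(1))
if c is not None:
    for a in c[0][:4]: q=(a[0]+u0,a[1]+max(v0,0)); print(q,a[2],onz(p,q,Xe[2]).round(4))
E
python3 lip.py wv2 '[.628,.0405,.138]' '(10,32)'
```

```text
vase [([288, 177, 355, 269], 0.87), ([140, 240, 226, 337], 0.71), ([106, 129, 211, 197], 0.59)]
44.0667 [0.6286 0.0404 0.2675] [-0.e+00  1.e+00  1.e-04 -3.e-04] [-0.05  0.06  1.59  0.    1.5   1.52]
expect 318.8 242.7
(np.float32(320.5), np.float32(243.5)) 22.1 [0.6274 0.0394 0.138 ]
(np.float32(320.5), np.float32(210.5)) 31.4 [0.6496 0.0394 0.138 ]
(np.float32(303.5), np.float32(198.5)) 27.0 [0.6574 0.0502 0.138 ]
```

The vase stands at (0.627, 0.039), about 1 mm from its coaster centre. Now the mill.

Call:
arm_command(moves=[[1,[-0.07,-0.2,0],0],[1,[-0.15,-0.45,0],0],[1,[-0.23,-0.7,0],0],[1,[-0.326,-0.968,0],0]])

```text
time: 44.4
tool_pos: [0.5789, 0.1853, 0.2652]
tool_rot: [0.0, 1.0, -0.001, -0.002]
contact_force: [0.3, -0.0, 0.2]
gripper_width: 1.0
grasp_force: 0.0
```

Call:
arm_command(moves=[[1,[-0.08,-0.25,0],0],[1,[-0.17,-0.5,0],0],[1,[-0.25,-0.75,0],0],[1,[-0.31,-0.93,0],0],[1,[-0.326,-0.968,0],0],[1,[-0.326,-0.968,0],0],[1,[-0.326,-0.968,0],0]])

```text
time: 44.98
tool_pos: [0.531, 0.3292, 0.266]
tool_rot: [0.001, 1.0, 0.0, -0.001]
contact_force: [-0.4, 0.0, 0.2]
gripper_width: 1.002
grasp_force: 0.0
```

```bash
python3 shot.py wm3 mill; python3 lip.py wm3 '[.5300,.3307,.117]' '(25,50)'; python3 lip.py wm3 '[.5300,.3307,.145]' '(3,10)'
```

```text
mill [([282, 177, 345, 264], 0.94)]
45.0833 [0.5318 0.3283 0.2668] [ 6.e-04  1.e+00 -7.e-04 -6.e-04] [ 0.43  0.05  1.6  -0.    1.49  2.01]
expect 316.6 232.8
(np.float32(319.5), np.float32(231.5)) 35.8 [0.5309 0.3287 0.117 ]
(np.float32(323.5), np.float32(279.5)) 28.6 [0.4952 0.3259 0.117 ]
expect 316.3 244.9
(np.float32(314.5), np.float32(244.5)) 6.9 [0.5303 0.3318 0.145 ]
```

Call:
arm_command(moves=[[0.4,[-0.008,-0.013,0],0],[0.4,[-0.008,-0.013,0.1],0],[0.4,[-0.008,-0.013,0.3],0],[0.4,[-0.008,-0.013,0.5],0],[0.4,[-0.008,-0.013,0.7],0],[0.4,[-0.008,-0.013,0.87],0],[0.4,[-0.008,-0.013,0.97],0],[0.4,[-0.008,-0.013,0.97],0]])

```text
time: 45.75
tool_pos: [0.5272, 0.3294, 0.1158]
tool_rot: [0.002, 1.0, -0.0, -0.005]
contact_force: [-0.2, -0.9, -0.9]
gripper_width: 0.701
grasp_force: 0.0
```

Call:
arm_command(moves=[[0.4,[0,0,0.05],0],[0.4,[0,0,0.09],0],[0.4,[0,0,0.11],0],[0.4,[0,0,0.12],0],[0.4,[0,0,0.12],0],[0.4,[0,0,0.12],0]])

```text
time: 46.25
tool_pos: [0.5307, 0.332, 0.105]
tool_rot: [-0.0, 1.0, 0.0, 0.001]
contact_force: [-0.2, 0.1, -0.4]
gripper_width: 0.7
grasp_force: 0.0
```

Call:
arm_command(moves=[[0.4,[0,0,0.015],0],[0.4,[0,0,0.03],0],[0.4,[0,0,0.04],0],[0.4,[0,0,0.04],0],[0.4,[0,0,0.04],0]])

```text
time: 46.67
tool_pos: [0.5301, 0.3317, 0.098]
tool_rot: [0.0, 1.0, 0.0, -0.0]
contact_force: [0.4, -0.4, 0.4]
gripper_width: 0.702
grasp_force: 0.0
```

Call:
arm_command(moves=[[-1,[0,0,0],0],[-1,[0,0,0],0],[-1,[0,0,0],0],[-1,[0,0,0],0],[-1,[0,0,0],0],[-1,[0,0,0],0],[-1,[0,0,0],0]])

```text
time: 47.25
tool_pos: [0.5305, 0.3319, 0.0986]
tool_rot: [-0.0, 1.0, 0.0, 0.0]
contact_force: [0.4, 0.9, 2.5]
gripper_width: 0.462
grasp_force: 57.7
```

Call:
arm_command(moves=[[-1,[0,0,-0.05],0],[-1,[0,0,-0.15],0],[-1,[0,0,-0.35],0],[-1,[0,0,-0.55],0],[-1,[0,0,-0.75],0],[-1,[0,0,-0.93],0],[-1,[0,0,-1],0],[-1,[0,0,-1],0]])

```text
time: 47.92
tool_pos: [0.5315, 0.3323, 0.2518]
tool_rot: [-0.001, 1.0, 0.0, 0.003]
contact_force: [1.0, 0.2, -2.1]
gripper_width: 0.465
grasp_force: 58.8
```

Call:
arm_command(moves=[[-1,[0.02,0.1,-0.1],0],[-1,[0.06,0.3,-0.2],0],[-1,[0.1,0.5,-0.2],0],[-1,[0.15,0.75,-0.2],0],[-1,[0.193,1,-0.2],0]])

```text
time: 48.33
tool_pos: [0.5583, 0.1797, 0.2758]
tool_rot: [0.001, 1.0, 0.001, -0.002]
contact_force: [0.0, -1.2, -1.8]
gripper_width: 0.463
grasp_force: 59.1
```

Call:
arm_command(moves=[[-1,[0.05,0.25,0],0],[-1,[0.1,0.5,0],0],[-1,[0.15,0.75,0],0],[-1,[0.193,1,0],0]])

```text
time: 48.67
tool_pos: [0.587, 0.0292, 0.2754]
tool_rot: [0.0, 1.0, -0.0, -0.002]
contact_force: [-0.2, -1.2, -2.4]
gripper_width: 0.464
grasp_force: 59.1
```

Call:
arm_command(moves=[[-1,[0.05,0.25,0],0],[-1,[0.1,0.5,0],0],[-1,[0.15,0.75,0],0],[-1,[0.18,0.92,0],0],[-1,[0.193,1,0],0],[-1,[0.193,1,0],0],[-1,[0.193,1,0],0]])

```text
time: 49.25
tool_pos: [0.6162, -0.1184, 0.2761]
tool_rot: [-0.001, 1.0, -0.001, -0.002]
contact_force: [-0.1, 0.6, -2.6]
gripper_width: 0.463
grasp_force: 59.2
```

Call:
arm_command(moves=[[-1,[0,0,0.1],0],[-1,[0,0,0.3],0],[-1,[0,0,0.5],0],[-1,[0,0,0.7],0],[-1,[0,0,0.85],0],[-1,[0,0,0.95],0],[-1,[0,0,1],0],[-1,[0,0,1],0],[-1,[0,0,1],0]])

```text
time: 50.0
tool_pos: [0.617, -0.1173, 0.128]
tool_rot: [-0.0, 1.0, 0.001, -0.0]
contact_force: [1.0, 0.4, -2.2]
gripper_width: 0.462
grasp_force: 59.2
```

Call:
arm_command(moves=[[-1,[0,0.005,0.03],0],[-1,[0,0.005,0.06],0],[-1,[0,0.005,0.08],0],[-1,[0,0.005,0.095],0],[-1,[0,0.005,0.095],0],[-1,[0,0.005,0.095],0]])

```text
time: 50.5
tool_pos: [0.6171, -0.1191, 0.1139]
tool_rot: [-0.0, 1.0, 0.0, -0.0]
contact_force: [0.2, -0.2, -3.7]
gripper_width: 0.466
grasp_force: 59.2
```

Call:
arm_command(moves=[[-1,[0,0,0.006],0],[-1,[0,0,0.01],0],[-1,[0,0,0.01],0]])

```text
time: 50.75
tool_pos: [0.6171, -0.1191, 0.1125]
tool_rot: [-0.0, 1.0, 0.0, 0.0]
contact_force: [-0.2, -0.1, -3.4]
gripper_width: 0.468
grasp_force: 59.2
```

Call:
arm_command(moves=[[-1,[0,0,0.005],0],[-1,[0,0,0.008],0],[-1,[0,0,0.008],0]])

```text
time: 51.0
tool_pos: [0.6174, -0.1191, 0.1117]
tool_rot: [0.0, 1.0, 0.0, 0.0]
contact_force: [-0.0, 0.8, -1.2]
gripper_width: 0.465
grasp_force: 59.2
```

Call:
arm_command(moves=[[-1,[0,0,0.004],0],[-1,[0,0,0.006],0],[-1,[0,0,0.006],0]])

```text
time: 51.25
tool_pos: [0.6179, -0.1191, 0.1117]
tool_rot: [0.0, 1.0, 0.0, 0.001]
contact_force: [-0.9, 1.7, 4.5]
gripper_width: 0.464
grasp_force: 58.7
```

Call:
arm_command(moves=[[0,[0,0,0],0],[0.4,[0,0,0],0],[0.4,[0,0,0],0],[0.4,[0,0,0],0],[0.4,[0,0,-0.1],0],[0.4,[0,0,-0.3],0],[0.4,[0,0,-0.55],0],[0.4,[0,0,-0.8],0],[0.4,[0,0,-1],0],[0.4,[0,0,-1],0],[0.4,[0,0,-1],0]])

```text
time: 52.17
tool_pos: [0.6184, -0.1195, 0.2636]
tool_rot: [0.001, 1.0, 0.0, 0.003]
contact_force: [0.5, 0.3, -0.7]
gripper_width: 0.704
grasp_force: 0.0
```

```bash
python3 shot.py wm4 mill vase; python3 lip.py wm4 '[.617,-.1187,.130]' '(25,50)'; python3 lip.py wm4 '[.617,-.1187,.157]' '(3,10)'
```

```text
mill [([284, 179, 354, 274], 0.76)]
vase [([54, 163, 172, 252], 0.84), ([0, 231, 68, 296], 0.58), ([1, 119, 43, 186], 0.58)]
52.3167 [ 0.6163 -0.1188  0.2581] [-5.0e-04  1.0e+00  1.0e-04 -1.7e-03] [-0.31  0.06  1.6  -0.    1.48  1.26]
expect 317.6 241.2
(np.float32(317.5), np.float32(240.5)) 33.2 [ 0.6175 -0.1186  0.13  ]
(np.float32(318.5), np.float32(205.5)) 42.5 [ 0.6408 -0.1193  0.13  ]
expect 317.4 254.1
(np.float32(317.5), np.float32(253.5)) 7.4 [ 0.6174 -0.1188  0.157 ]
```

The mill stands at (0.617, -0.119), right on its coaster centre. Now the tumbler.

Call:
arm_command(moves=[[1,[-0.07,-0.2,-0.05],0],[1,[-0.16,-0.45,-0.07],0],[1,[-0.26,-0.7,-0.07],0],[1,[-0.358,-0.985,-0.07],0]])

```text
time: 52.65
tool_pos: [0.563, 0.0263, 0.2686]
tool_rot: [-0.0, 1.0, -0.001, -0.002]
contact_force: [0.5, 0.6, -0.0]
gripper_width: 1.002
grasp_force: 0.0
```

Call:
arm_command(moves=[[1,[-0.08,-0.25,0],0],[1,[-0.17,-0.5,0],0],[1,[-0.26,-0.75,0],0],[1,[-0.358,-0.985,0],0]])

```text
time: 52.98
tool_pos: [0.509, 0.1747, 0.2684]
tool_rot: [0.0, 1.0, 0.0, -0.002]
contact_force: [0.3, 0.5, -0.8]
gripper_width: 0.995
grasp_force: 0.0
```

Call:
arm_command(moves=[[1,[-0.08,-0.25,0],0],[1,[-0.17,-0.5,0],0],[1,[-0.26,-0.75,0],0],[1,[-0.35,-0.95,0],0],[1,[-0.358,-0.985,0],0],[1,[-0.358,-0.985,0],0],[1,[-0.358,-0.985,0],0]])

```text
time: 53.57
tool_pos: [0.4568, 0.3203, 0.2691]
tool_rot: [0.001, 1.0, 0.0, -0.001]
contact_force: [-0.2, 0.6, -0.0]
gripper_width: 0.997
grasp_force: 0.0
```

```bash
python3 shot.py wt3 tumbler; python3 lip.py wt3 '[.455,.3243,.130]' '(35,60)'
```

```text
tumbler [([270, 176, 352, 280], 0.63)]
53.6667 [0.4575 0.3196 0.2699] [ 6.e-04  1.e+00 -7.e-04 -6.e-04] [ 0.48 -0.11  1.75 -0.    1.5   2.05]
expect 312.9 237.9
(np.float32(311.5), np.float32(240.5)) 42.4 [0.4532 0.3252 0.13  ]
(np.float32(295.5), np.float32(227.5)) 52.7 [0.4622 0.3358 0.13  ]
```

Call:
arm_command(moves=[[1,[-0.018,-0.033,0],0],[1,[-0.018,-0.033,0.1],0],[1,[-0.018,-0.033,0.3],0],[1,[-0.018,-0.033,0.5],0],[1,[-0.018,-0.033,0.7],0],[1,[-0.018,-0.033,0.87],0],[1,[-0.018,-0.033,1],0],[1,[-0.018,-0.033,1],0]])

```text
time: 54.33
tool_pos: [0.4518, 0.3234, 0.1155]
tool_rot: [0.002, 1.0, -0.001, -0.004]
contact_force: [-1.1, -0.8, -1.0]
gripper_width: 1.0
grasp_force: 0.0
```

Call:
arm_command(moves=[[1,[0,0,0.07],0],[1,[0,0,0.12],0],[1,[0,0,0.12],0],[1,[0,0,0.12],0],[-1,[0,0,0.12],0],[-1,[0,0,0.12],0],[-1,[0,0,0.12],0],[-1,[0,0,0.12],0],[-1,[0,0,0.12],0],[-1,[0,0,0.12],0],[-1,[0,0,0.12],0],[-1,[0,0,0.12],0]])

```text
time: 55.33
tool_pos: [0.4554, 0.3263, 0.1043]
tool_rot: [-0.001, 1.0, 0.0, 0.001]
contact_force: [0.5, -0.3, 6.3]
gripper_width: 0.642
grasp_force: 63.8
```

Call:
arm_command(moves=[[-1,[0,0,-0.05],0],[-1,[0,0,-0.15],0],[-1,[0,0,-0.35],0],[-1,[0,0,-0.55],0],[-1,[0,0,-0.75],0],[-1,[0,0,-0.93],0],[-1,[0,0,-1],0],[-1,[0,0,-1],0]])

```text
time: 56.0
tool_pos: [0.4554, 0.3264, 0.2558]
tool_rot: [-0.001, 1.0, 0.0, 0.002]
contact_force: [0.6, 0.5, -2.7]
gripper_width: 0.645
grasp_force: 64.1
```

Call:
arm_command(moves=[[-1,[0.03,0.1,-0.05],0],[-1,[0.1,0.3,-0.1],0],[-1,[0.18,0.5,-0.1],0],[-1,[0.27,0.75,-0.1],0],[-1,[0.362,1,-0.1],0]])

```text
time: 56.42
tool_pos: [0.5076, 0.1745, 0.2644]
tool_rot: [0.0, 1.0, 0.001, -0.002]
contact_force: [0.4, -0.3, -3.4]
gripper_width: 0.641
grasp_force: 64.4
```

Call:
arm_command(moves=[[-1,[0.09,0.25,0],0],[-1,[0.18,0.5,0],0],[-1,[0.27,0.75,0],0],[-1,[0.362,1,0],0]])

```text
time: 56.75
tool_pos: [0.5619, 0.024, 0.264]
tool_rot: [-0.0, 1.0, 0.0, -0.003]
contact_force: [1.3, 1.1, -3.8]
gripper_width: 0.64
grasp_force: 64.4
```

Call:
arm_command(moves=[[-1,[0,0.2,0],0],[-1,[0,0.35,0],0],[-1,[0,0.412,0],0],[-1,[0,0.412,0.1],0],[-1,[0,0.412,0.3],0],[-1,[0,0.412,0.5],0],[-1,[0,0.412,0.7],0],[-1,[0,0.412,0.85],0],[-1,[0,0.412,0.92],0],[-1,[0,0.412,0.92],0],[-1,[0,0.412,0.92],0]])

```text
time: 57.67
tool_pos: [0.5625, -0.0355, 0.1289]
tool_rot: [-0.0, 1.0, 0.0, -0.001]
contact_force: [0.6, -0.4, -2.8]
gripper_width: 0.64
grasp_force: 64.5
```

Call:
arm_command(moves=[[-1,[0.005,0,0.03],0],[-1,[0.005,0,0.05],0],[-1,[0.005,0,0.065],0],[-1,[0.005,0,0.07],0],[-1,[0.005,0,0.07],0],[-1,[0.005,0,0.07],0]])

```text
time: 58.17
tool_pos: [0.564, -0.036, 0.1197]
tool_rot: [0.0, 1.0, 0.0, 0.0]
contact_force: [0.1, 0.4, -3.6]
gripper_width: 0.636
grasp_force: 64.5
```

Call:
arm_command(moves=[[-1,[0,0,0.006],0],[-1,[0,0,0.01],0],[-1,[0,0,0.01],0]])

```text
time: 58.42
tool_pos: [0.5638, -0.036, 0.1178]
tool_rot: [-0.0, 1.0, 0.0, -0.0]
contact_force: [0.1, 0.1, -3.3]
gripper_width: 0.641
grasp_force: 64.4
```

Call:
arm_command(moves=[[-1,[0,0,0.004],0],[-1,[0,0,0.007],0],[-1,[0,0,0.007],0]])

```text
time: 58.67
tool_pos: [0.564, -0.036, 0.1174]
tool_rot: [0.0, 1.0, 0.0, 0.0]
contact_force: [-1.5, 1.9, 0.1]
gripper_width: 0.642
grasp_force: 64.8
```

Call:
arm_command(moves=[[-1,[0,0,0.003],0],[-1,[0,0,0.004],0],[-1,[0,0,0.004],0]])

```text
time: 58.92
tool_pos: [0.5642, -0.036, 0.1174]
tool_rot: [0.0, 1.0, 0.0, 0.0]
contact_force: [-2.8, 0.7, 5.2]
gripper_width: 0.639
grasp_force: 65.0
```

Contact with the coaster. Releasing and rising, then a final check.

Call:
arm_command(moves=[[0.5,[0,0,0],0],[1,[0,0,0],0],[1,[0,0,0],0],[1,[0,0,0],0],[1,[0,0,0],0],[1,[0,0,-0.1],0],[1,[0,0,-0.3],0],[1,[0,0,-0.55],0],[1,[0,0,-0.8],0],[1,[0,0,-1],0],[1,[0,0,-1],0],[1,[0,0,-1],0]])

```text
time: 59.92
tool_pos: [0.5652, -0.0363, 0.2694]
tool_rot: [0.001, 1.0, 0.0, 0.003]
contact_force: [-0.7, -0.4, -1.2]
gripper_width: 0.997
grasp_force: 0.0
```

```bash
python3 shot.py wf tumbler mill vase; python3 lip.py wf '[.563,-.0355,.143]' '(35,60)'; python3 lip.py wf '[.6274,.0394,.138]' '(12,30)'; python3 lip.py wf '[.617,-.1187,.157]' '(3,10)'
python3 -c "
from h import *
p=grab('scene')
for n,h in dict(tumbler=[.563,-.0355,.143],mill=[.617,-.1187,.158],vase=[.6275,.0394,.138],bear=[.5148,-.3528,.04]).items(): print(n,proj(p,h)[0].round(),[np.round(d['extent']).tolist() for d in manip.search_frame(p,n)])"
```

```text
tumbler [([275, 176, 362, 287], 0.85)]
mill [([380, 121, 484, 194], 0.56)]
vase [([172, 100, 265, 178], 0.83), ([0, 51, 122, 124], 0.75), ([23, 175, 143, 257], 0.71)]
60.1167 [ 0.5629 -0.0358  0.2639] [-4.0e-04  1.0e+00  0.0e+00 -1.8e-03] [-0.2  -0.09  1.75  0.    1.49  1.38]
expect 317.8 245.6
(np.float32(319.5), np.float32(243.5)) 43.1 [ 0.5644 -0.0366  0.143 ]
(np.float32(317.5), np.float32(207.5)) 42.5 [ 0.5878 -0.0354  0.143 ]
expect 195.2 142.7
(np.float32(194.5), np.float32(145.5)) 27.0 [0.6257 0.04   0.138 ]
(np.float32(232.5), np.float32(143.5)) 29.3 [0.6267 0.0164 0.138 ]
(np.float32(218.5), np.float32(120.5)) 23.6 [0.6404 0.0242 0.138 ]
(np.float32(245.5), np.float32(118.5)) 16.7 [0.6414 0.0078 0.138 ]
expect 462.5 162.6
(np.float32(460.5), np.float32(162.5)) 9.3 [ 0.617  -0.1175  0.157 ]
tumbler [323. 228.] [[306.0, 218.0, 338.0, 274.0]]
mill [324. 261.] [[309.0, 256.0, 336.0, 321.0]]
vase [372. 219.] [[402.0, 196.0, 427.0, 244.0], [352.0, 213.0, 384.0, 267.0], [352.0, 179.0, 382.0, 227.0]]
bear [198. 373.] [[203.0, 247.0, 250.0, 276.0], [288.0, 180.0, 305.0, 215.0]]
```

```bash
python3 -c "
from h import *
print(manip.job_done())"
```

```text
the job is handed in; nothing more can be done
None
```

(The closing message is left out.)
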